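# Insulation test of a batch of stand-off insulators on a hand-cranked tester

### The arm

A 7-joint arm with a two-finger parallel gripper is mounted at the origin on the work surface. World frame = base frame: x ahead of the robot, y to its left, z up, the work surface at z = 0. Lengths are in m, angles in rad, forces in N, time in s.
With the tool pointing down it reaches from about 0.425 to 0.8 m from the base axis. Payload 8.3 kg.
Tool frame: the origin (TCP) lies between the finger pads; the fingertips stand 14 mm ahead of it and the grasp point (between the pads) lies 5 mm behind it; z points along the fingers, y is the line along which they close (so a half turn about z gives the same grasp; the last joint's range is limited). The gripper opens to 85 mm and grips with 20 to 120 N. Pads are 22 mm wide; open, the fingers measure 114 mm over their backs; the gripper's body (76 mm by 85 mm) begins 54 mm behind the grasp point. The pads swing forward as they close: fully open they stand 13 mm farther back than shut.
Start: joints at [-1.187, 0.383, 0.016, 1.37, -0.006, 1.388, -0.046], TCP at [0.27, 0.564, 0.245] pointing down, gripper open.
Joint ranges: [-2.95, 2.95], [-0.25, 2.06], [-1.52, 1.56], [0.18, 2.33], [-1.44, 4.58], [0.02, 2.06], [-3.01, 3.01]. Speed limits (rad/s): [2.39, 2.39, 3.01, 3.01, 3.14, 3.14, 3.14].

### API

Orientations are given as a unit quaternion [w, x, y, z].
In Python, from station import sensors, read_camera, camera_params, r gives the robot as it stands. The module is installed in compiled form; this text tells all that it offers.
- The arm moves only by the shell command python3 -m crank 'ROWS' [OPENING] [FORCE]. ROWS is JSON, a list of rows, each a list of 4 numbers: the shift along the tool's x, y, z in cm, then the turn about the tool's z in degrees. In form: [[tx, ty, tz, yaw], ...]. A call has 1 to 8 rows; each row shifts and turns the commanded pose from where the row before left it, along the tool's axes as they then stand; what a row does not reach is not made up. A row lasts 1/10 s, in which the tool goes at most 50 mm and 8.59 degrees, less where a joint would pass 70% of its speed; a pose out of reach is approached as far as the arm can. A call is refused whole if a number of a shift passes 5 or a number of a turn 8.59, either way. A call with a gripper value outside its range is refused whole. OPENING is the closure, from 0 (fully open) to 1 (shut), set as the call begins (- or left out, the last holds). The fingers move at their own pace and stop on an object; FORCE is the grip in N (left out, the last holds). Time passes only in rows, so rows that do not move let the fingers close. It gives the time, the measured TCP pose, the force, the opening and the grip force at its end, in the units of the state.
- sensors.get_state(): the state, without advancing time (a new reading comes with each control period).
- read_camera(name): name is "scene" or "top" or "wrist"; returns (picture, depth): 400x640x3 uint8, red, green, blue; 400x640 float32, m along the optical axis (not along the pixel's ray), 0 where there is no reading.
- camera_params(name): a dict with "fx", "fy", "cx", "cy" (pixels), "cam_to_world" (4x4, takes a point from camera to world coordinates). Camera axes: x right, y down, z forward; pixel columns grow to the right and rows downward; lengths in m; the calibration is good to about 2 mm. A picture is of the moment at which its call begins: read the wrist's pose just before it. camera_params takes no time and is no camera call; for the wrist camera it gives the pose at the moment of the call.
- r.sign_off(): hands the job in; it is judged then, once.
The state is a dict: "time_s": time; "joint_pos": joint angles; "qvel": joint speeds; "tau": joint torques, N m; "tool_pos": TCP position; "eef_rot": TCP orientation; "force": force on the tool from outside, world axes, zero at the start; "wrist_torque": the same for the moment, N m; "gripper_width": finger opening in m; "finger_force": force on a finger pad.
Only numpy, scipy, OpenCV 4.12 (cv2) and the standard library are available. Lean on these libraries where they do the work, as an engineer would, in place of code of your own. Each camera call takes 0.05 s, during which the arm holds its last target. There are 200 camera calls.

### The job

Insulation-test the ceramic insulators lying on the mat: press each one down into a clip of its own on the tester's adapter board until the sprung jaw snaps shut over it, and when all are clipped in swing the folded handle of the handwheel out until it latches upright and crank five full turns clockwise. Then fold the handle back down into its parking fork, and only after that unclip the insulators and put them all in the aluminium tray. Leave the other things on the bench alone.

Things in the scene. Friction and masses are not known exactly. Their poses are not given: they have to be found in the camera images.
- ins1_mid (a point): Middle of the first insulator: white ceramic stand-off, square section 16 x 16 mm, 50 mm long, with a round brass cap 12 mm across and 20 mm long on each end, 90 mm in all, about 45 g. x axis along it. At the start it lies flat on the mat, its middle 8 mm above what it lies on. Two or three of the three are present
- ins2_mid (a point): Middle of the second insulator, the same
- ins3_mid (a point): Middle of the third insulator, the same
- clip1 (a point): Place of an insulator's middle when home in the first clip, nearest the case; 48 mm above the bench, 18 mm above the adapter board. x along the insulator (5 mm play either way), y across towards the case, z up. Three clips, 45 mm apart across. The brass caps go in two copper forks 10 mm wide, 35 mm either side of the middle; fingers have 60 mm of free room between them. Any insulator fits any clip
- clip2 (a point): The same for the middle clip. Each fork: a seat below, a fixed tine on the +y side to 18 mm above the place of the axis, and on the -y side a sprung jaw hinged low down, its round nose 6 mm above the axis and 2 mm over the cap's side. Pressed straight down with about 5 to 10 N the caps push the noses aside, which snap back over them; pulling straight up with about as much frees it
- clip3 (a point): The same for the third clip, farthest from the case. The adapter board under the clips measures 130 mm along x and 158 mm across, its top 30 mm above the bench
- jaw1 (a joint): Angle of the sprung jaw (both forks) of the first clip: 0 shut, about 0.1 while a cap passes its nose, up to 0.6
- jaw2 (a joint): The same for the second clip
- jaw3 (a joint): The same for the third clip
- deck (a point): Where the handwheel's vertical axis meets the tester's flat top deck, 90 mm above the bench. x, y, z are the axes of the whole tester: grey case 190 mm (x) by 140 mm (y), its middle 30 mm from here in +x, needle meter flush in the deck at the +x end; the adapter board stands beside it on the -y side. The aluminium handwheel is 84 mm across, its top 22 mm above the deck
- wheel (a joint): Angle of the handwheel, growing clockwise seen from above; 0 at the start, counted on over several turns (five turns = 31.4). Light to turn, 1 to 2 N at the handle; it stops at -0.3. At 0 and every full turn the folded handle lies over the parking fork; a handle folded in the fork stops the wheel from turning by more than about 0.08 rad
- handle (a joint): Angle of the folding handle about its hinge: 0 folded flat across the wheel, 1.571 upright and latched. Hinge axis level and tangential, 36 mm from the wheel's axis, 38 mm above the deck; with the wheel at 0 it lies on the -x side. A spring plunger resists up to 1.2 rad (about 2 N at the grip), then snaps it upright and holds it; folding down takes about 2 N to start, then it drops
- grip (a point): Point on the handle's axis 56 mm from its hinge, in the black grip sleeve (18 mm across, from 11 to 75 mm from the hinge), which spins freely. x axis along the handle from hinge to free end; folded it lies level 16 mm above the wheel's top, upright this point is 94 mm above the deck and 36 mm from the wheel's axis
- pin_end (a point): Point on the handle's axis 88 mm from its hinge, in the bare steel end pin (10 mm across), which lies in the parking fork when folded
- park_fork (a point): Place of pin_end when the handle is parked: fixed steel fork standing on the deck 52 mm from the wheel's axis in the tester's +x direction, 38 mm above the deck, gap 15 mm wide, tines reaching 55 mm above the deck with flared tops
- tray_floor (a point): Middle of the inner floor of the open aluminium tray, 4 mm above the bench; inside 182 mm (x) by 142 mm (y), walls 4 mm thick, tops 18 mm above the bench. Tray and mat lie on either side of the tester and may change sides
- mat: Dark green-grey bench mat, 250 mm (x) by 160 mm (y), 2 mm thick, origin at the centre of its underside; the insulators lie on it at the start, side by side and roughly along its y
- multimeter: Yellow multimeter 150 x 78 x 35 mm, origin under its middle; not to be moved
- flux: Amber bottle, 60 mm across, 125 mm high, origin under its middle; not to be moved
- solder: Aluminium solder spool, 52 mm across, 34 mm high, standing on its end, origin under its middle; not to be moved
- driver: Screwdriver 160 mm long lying flat along its x, origin under its middle; not to be moved
- jar: Clear jar with white cap, 52 mm across, 45 mm high, origin under its middle; not to be moved
- pliers: Pliers with blue handles, about 135 mm long, lying flat along their x, origin under the joint; not to be moved

How it is judged:
By the outcome, as a careful person would: the job done as asked, in the order asked, and still so for the second after the job is handed in, with the robot touching nothing.
Of ins1, ins2, ins3 only 2 to 3 are there at a start; the rules pass over those that are not, and their reading is None.
At some moment in a run one of ins1, ins2, ins3 may be knocked a few centimetres aside while the robot is not near it.
Once in a run the grip may slacken for a moment while it holds something.
It also fails if it takes over 210 s, if anything falls off the work surface, if the arm or the gripper's body presses on something with over 40 N, if the wrist force passes 120 N, or if a joint passes its speed limit or range.

## Working session

There is one attempt and no reset: what is moved stays moved. The work goes in short steps, Python scripts to look and compute and a shell command to move; the robot and the scene stay as the last step left them, time stands still between calls to the robot, and variables do not carry over. Pictures are saved under pics/ and viewed, at most 14 in all, crops included, and the job is handed in when it is done.

```bash
mkdir -p pics; ls
python3 - <<'E'
from station import sensors, read_camera, camera_params, r
import cv2,numpy as np
s=sensors.get_state()
print(s)
for n in("top","scene"):
    p,d=read_camera(n); cv2.imwrite(f"pics/{n}0.png",p[:,:,::-1]); np.save(f"pics/{n}0.npy",d)
    c=camera_params(n); print(n,c)
E
```

```text
pics
{'time_s': 0.0, 'joint_pos': array([-1.18691346,  0.38421202,  0.016367  ,  1.3711719 , -0.0063036 ,
        1.38819014, -0.04648746]), 'qvel': array([ 3.86599902e-04,  1.27109971e-05, -2.17357992e-03,  1.87363628e-05,
       -3.38357141e-04,  2.80865241e-03,  5.63345904e-04]), 'tau': array([ 1.06205794e-04, -6.27599359e+01,  8.44541788e-01, -3.71818185e+01,
        1.64507265e-02,  1.42233519e-02, -6.21049665e-06]), 'tool_pos': array([0.2697971 , 0.56323652, 0.24428704]), 'eef_rot': array([-2.00414129e-04,  2.21497976e-01,  9.75160353e-01, -9.45156827e-04]), 'force': array([-0.28438542,  0.40361658,  0.52143434]), 'wrist_torque': array([ 0.07386826,  0.00365544, -0.00098898]), 'finger_force': 0.0, 'gripper_width': 0.08527547725230952}
top {'fx': 514.5766558471677, 'fy': 514.5766558471677, 'cx': 330.38636174627925, 'cy': 200.6631347792332, 'cam_to_world': array([[-0.00323772, -0.99740465,  0.07192693,  0.48905836],
       [-0.99989488,  0.00221245, -0.01432936,  0.00564818],
       [ 0.01413303, -0.07196577, -0.99730697,  1.26959341],
       [ 0.        ,  0.        ,  0.        ,  1.        ]])}
scene {'fx': 373.0427469717386, 'fy': 373.0427469717386, 'cx': 315.94421256546343, 'cy': 195.990458673805, 'cam_to_world': array([[ 0.24311461,  0.74927653, -0.61601945,  1.19303101],
       [ 0.9699612 , -0.19328651,  0.147701  , -0.15831799],
       [-0.00839935, -0.63342324, -0.77375994,  0.90196485],
       [ 0.        ,  0.        ,  0.        ,  1.        ]])}
```

View pics/top0.png

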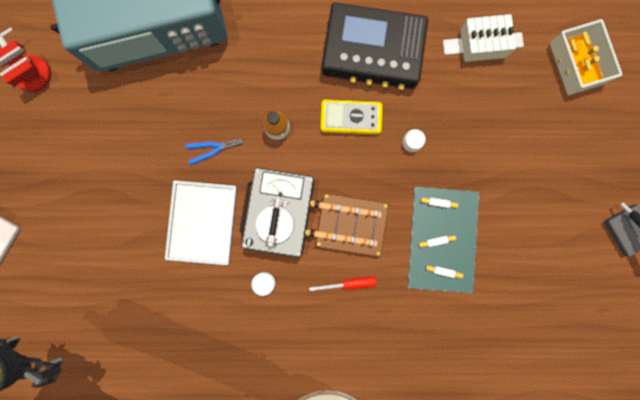

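View pics/scene0.png

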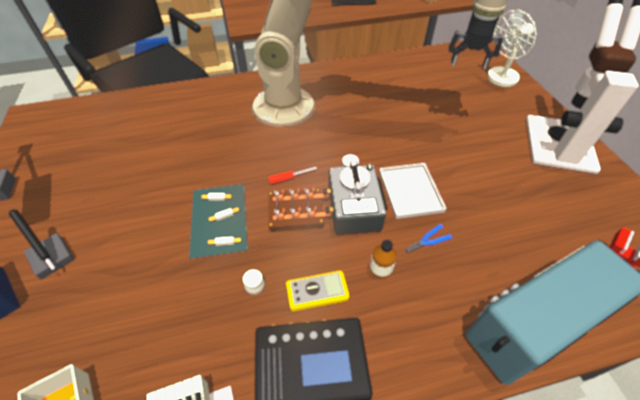

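The top view shows the mat at right (445,240) with three insulators at (440,203), (437,241) and (445,272). The tester is at (278,213), the clip board at (351,225) and the tray at left (201,223). Now coarse positions.

```bash
cat > h.py <<'E'
from station import sensors, read_camera, camera_params, r
import cv2,numpy as np
from scipy.spatial.transform import Rotation as R
def cast(c,uv,z):
    uv=np.atleast_2d(uv).astype(float); T=c["cam_to_world"]
    d=np.c_[(uv[:,0]-c["cx"])/c["fx"],(uv[:,1]-c["cy"])/c["fy"],np.ones(len(uv))]@T[:3,:3].T
    o=T[:3,3]; return o+d*((z-o[2])/d[:,2])[:,None]
def proj(c,P):
    T=c["cam_to_world"]; p=(np.atleast_2d(P)-T[:3,3])@T[:3,:3]
    return np.c_[p[:,0]/p[:,2]*c["fx"]+c["cx"],p[:,1]/p[:,2]*c["fy"]+c["cy"]]
def Rt(s): q=s["eef_rot"]; return R.from_quat([q[1],q[2],q[3],q[0]])
def tool_delta(s,target): # world target TCP -> cm in tool axes
    return Rt(s).inv().apply(np.array(target)-s["tool_pos"])*100
def yawx(s): # world heading of tool y axis, deg
    y=Rt(s).apply([0,1,0]); return np.degrees(np.arctan2(y[1],y[0]))
def snap(n,name):
    c=camera_params(n); p,d=read_camera(n); cv2.imwrite(f"pics/{name}.png",p[:,:,::-1]); np.save(f"pics/{name}.npy",d); return c,p,d
def blobs(m,amin=30):
    n,l,st,ce=cv2.connectedComponentsWithStats(m.astype(np.uint8)); out=[]
    for i in range(1,n):
        if st[i,4]>=amin:
            pts=np.argwhere(l==i)[:,::-1].astype(np.float32); out.append((cv2.minAreaRect(pts),st[i,4],pts.mean(0)))
    return out
E
python3 - <<'E'
from h import *
c=camera_params("top"); p=cv2.imread("pics/top0.png"); hsv=cv2.cvtColor(p,cv2.COLOR_BGR2HSV)
H,S,V=[hsv[...,i].astype(int) for i in range(3)]
w=(V>170)&(S<60)
w2=w.copy(); w2[:, :412]=0; w2[:,480:]=0; w2[:188]=0; w2[295:]=0
for b in blobs(w2,15): 
    q=cv2.boxPoints(b[0]); P=cast(c,b[2],0.018)[0]; e=q[np.argmax([np.linalg.norm(q[1]-q[0]),np.linalg.norm(q[2]-q[1])])+1]-q[np.argmax([np.linalg.norm(q[1]-q[0]),np.linalg.norm(q[2]-q[1])])]
    print("ins",b[1],P.round(4),"img dir",np.degrees(np.arctan2(e[1],e[0])).round(1))
t=w.copy(); t[:,:160]=0;t[:,238:]=0;t[:175]=0;t[270:]=0
for b in blobs(t,300): print("tray",b[0],cast(c,b[0][0],0.01).round(4))
# case, board corners by eye
for n,uv,z in (("case",[[249,170],[314,178],[306,257],[242,249]],.09),("board",[[322,195],[388,205],[380,256],[317,249]],.03),("wheel",[[274,226]],.112)):
    P=cast(c,uv,z); print(n,P.round(4).tolist(),P.mean(0).round(4))
cv2.imwrite("pics/topz.png",cv2.resize(p[160:275,235:395],None,fx=5,fy=5,interpolation=cv2.INTER_CUBIC))
E
```

```text
ins 175 [ 0.5756 -0.2795  0.018 ] img dir 9.5
ins 177 [ 0.4808 -0.2727  0.018 ] img dir -12.5
ins 172 [ 0.4067 -0.2885  0.018 ] img dir 13.0
tray ((200.0148468017578, 222.3514862060547), (63.980892181396484, 81.09553527832031), 5.710593223571777) [[0.5276 0.3056 0.01  ]]
case [[0.6454, 0.1759, 0.09], [0.6266, 0.0263, 0.09], [0.4455, 0.0447, 0.09], [0.4642, 0.1904, 0.09]] [0.5454 0.1093 0.09  ]
board [[0.5922, 0.0081, 0.03], [0.5676, -0.1514, 0.03], [0.445, -0.1308, 0.03], [0.4623, 0.0203, 0.03]] [ 0.5168 -0.0635  0.03  ]
wheel [[0.5158, 0.1158, 0.112]] [0.5158 0.1158 0.112 ]
```

View pics/topz.png

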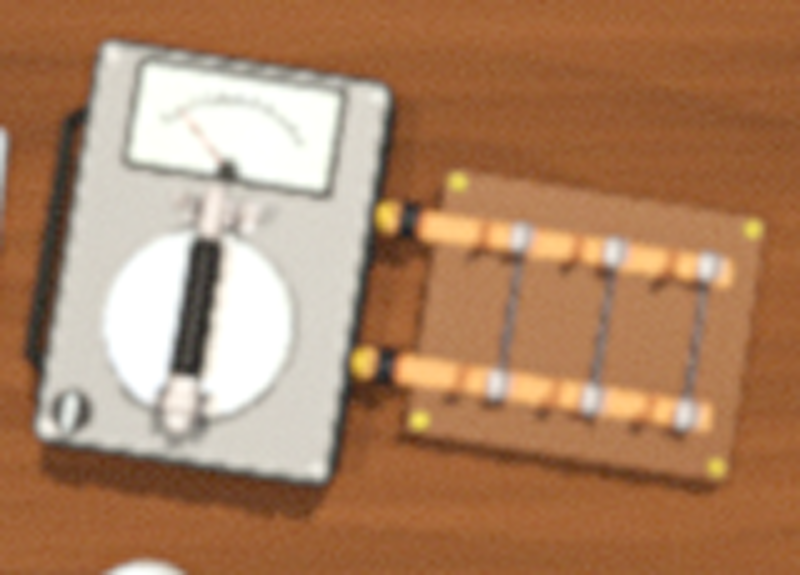

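The crop shows the wheel at (200,325), the handle over the fork at (215,210), and the clip board with its three clips. Tester yaw is about -9.4°. I'll move over the board for a close look.

```bash
python3 -m crank '[[-3.07,-2.87,0,0],[-3.07,-2.87,0,0],[-3.07,-2.87,0,0],[-3.07,-2.87,0,0],[-3.07,-2.87,0,0],[-3.07,-2.87,0,0],[-3.07,-2.87,0,0],[-3.07,-2.87,0,0]]' 0 && python3 -m crank '[[-3.07,-2.87,0,0],[-3.07,-2.87,0,0],[-3.07,-2.87,0,0],[-3.07,-2.87,0,0],[-3.07,-2.87,0,0],[-3.07,-2.87,0,-8],[0,0,0,-8],[0,0,0,0]]'
python3 - <<'E'
from h import *
s=sensors.get_state(); print(s["time_s"],s["tool_pos"],yawx(s))
c,p,d=snap("wrist","w1"); print(c["cam_to_world"].round(3).tolist(),c["fx"])
E
```

```text
time_s: 0.9
tool_pos: [0.3925, 0.2486, 0.2451]
eef_rot: [-0.0, 0.222, 0.975, -0.0]
force: [1.1, 1.6, 0.1]
gripper_width: 0.0854
finger_force: 0.0
time_s: 1.7
tool_pos: [0.4828, 0.0178, 0.2449]
eef_rot: [-0.0, 0.09, 0.996, -0.0]
force: [-0.7, 0.9, -0.5]
gripper_width: 0.0855
finger_force: 0.0
1.7 [0.48276539 0.01784847 0.24492313] 79.7020030612763
[[0.179, 0.943, 0.282, 0.412], [0.984, -0.171, -0.052, 0.031], [-0.001, 0.287, -0.958, 0.373], [0.0, 0.0, 0.0, 1.0]] 302.54620179659923
```

View pics/w1.png

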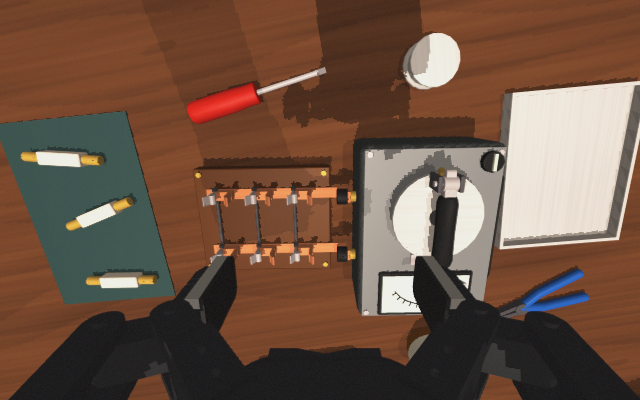

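The wrist view shows the board at x 195–330, y 168–267, the wheel at (438,213), the insulators at left and the tray at right. Zooming on the board.

Run:
```python
from h import *
p=cv2.imread("pics/w1.png"); cv2.imwrite("pics/w1z.png",cv2.resize(p[160:275,190:360],None,fx=4.7,fy=4.7,interpolation=cv2.INTER_CUBIC))
c=camera_params("wrist")
hsv=cv2.cvtColor(p,cv2.COLOR_BGR2HSV); H,S,V=[hsv[...,i].astype(int) for i in range(3)]
# wheel circle
m=((V>170)&(S<40)); m[:,:390]=0;m[:,490:]=0;m[:165]=0;m[262:]=0
pts=np.argwhere(m)[:,::-1].astype(np.float32); print("wheel minEncl",cv2.minEnclosingCircle(pts))
u,_=cv2.minEnclosingCircle(pts); print(cast(c,u,.112))
for n,uv,z in (("case",[[369,154],[498,150],[367,312]],.09),("screws",[[199,175],[324,173],[325,264]],.031),("tray",[[509,95],[638,86],[622,237],[501,247]],.018)):
    print(n,cast(c,uv,z).round(4).tolist())
```

```text
wheel minEncl ((426.1505432128906, 210.61248779296875), 58.20114517211914)
[[0.51131608 0.10706822 0.112     ]]
case [[0.4548, 0.066, 0.09], [0.4728, 0.1839, 0.09], [0.6245, 0.0398, 0.09]]
screws [[0.4522, -0.1219, 0.031], [0.4759, 0.0194, 0.031], [0.5898, -0.0004, 0.031]]
tray [[0.4297, 0.2357, 0.018], [0.4459, 0.3746, 0.018], [0.6274, 0.3745, 0.018], [0.6136, 0.2239, 0.018]]
```

View pics/w1z.png

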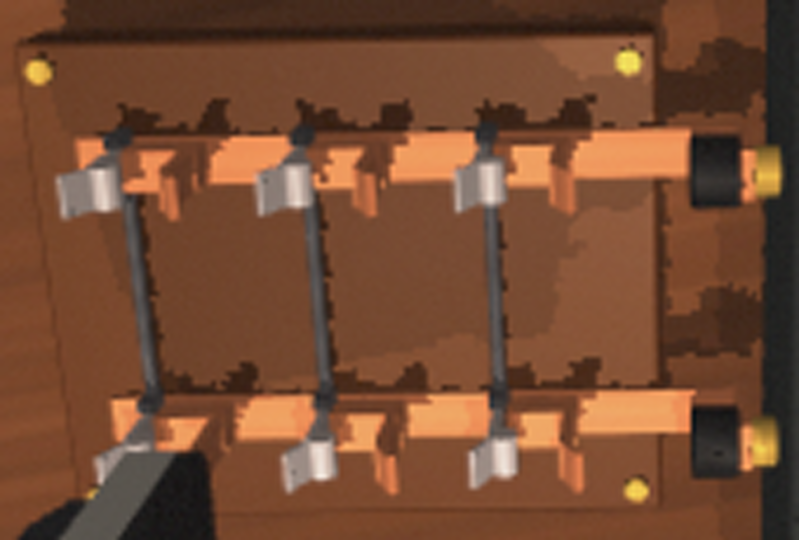

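```bash
python3 -m crank '[[-2.9,-2.8,2.2,0.5],[-2.9,-2.8,2.2,0.5],[-2.9,-2.8,2.2,0],[0,0,0,0],[0,0,0,0],[0,0,0,0]]'
python3 - <<'E'
from h import *
s=sensors.get_state(); print(s["time_s"],s["tool_pos"],yawx(s))
c,p,d=snap("wrist","w2"); print(c["cam_to_world"].round(3).tolist()); np.save("pics/c2.npy",c)
cv2.imwrite("pics/w2z.png",cv2.resize(p[60:320,150:470,::-1],None,fx=2.5,fy=2.3,interpolation=cv2.INTER_CUBIC))
E
```

```text
time_s: 2.35
tool_pos: [0.5527, -0.0778, 0.1796]
eef_rot: [-0.0, 0.098, 0.995, 0.001]
force: [-0.5, -0.1, 0.3]
gripper_width: 0.0853
finger_force: 0.0
2.35 [ 0.55267086 -0.07783715  0.17955281] 78.745364734842
[[0.195, 0.939, 0.282, 0.482], [0.981, -0.187, -0.056, -0.064], [0.0, 0.288, -0.958, 0.307], [0.0, 0.0, 0.0, 1.0]]
```

View pics/w2z.png

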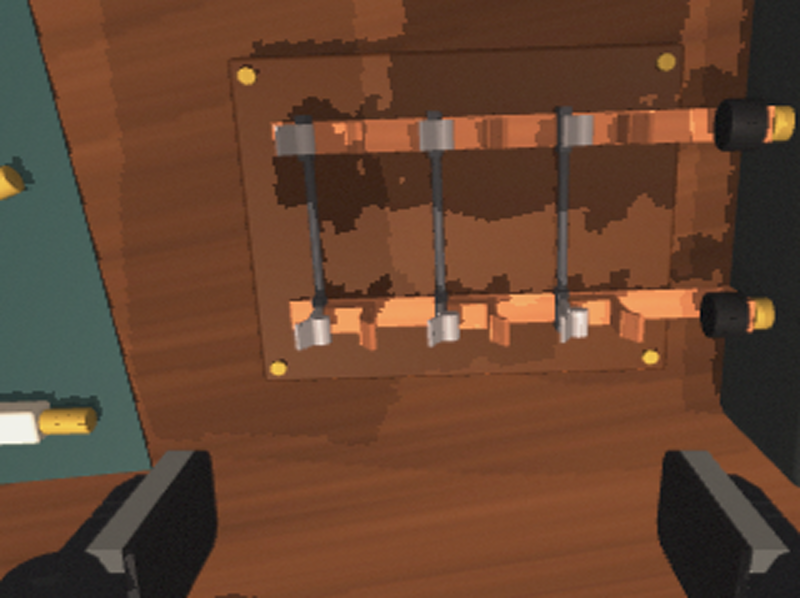

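The crop shows the board screws at (246,76), (667,62), (651,357) and (278,368). The jaws are on the left (-y) of each seat and the tines on the right. I'll use screws plus depth.

Run:
```python
from h import *
c=np.load("pics/c2.npy",allow_pickle=True).item(); d=np.load("pics/w2.npy")
z=np.array([[246,76],[667,62],[651,357],[278,368]])/[2.5,2.3]+[150,60]
P=cast(c,z,.031); print(P.round(4).tolist(), P.mean(0).round(4))
v=[P[2]-P[1],P[3]-P[0]]; print([np.degrees(np.arctan2(a[1],a[0])).round(2) for a in v],[np.linalg.norm(a).round(4) for a in v])
v=[P[1]-P[0],P[2]-P[3]]; print([np.degrees(np.arctan2(a[1],a[0])).round(2)-90 for a in v],[np.linalg.norm(a).round(4) for a in v])
ctr=P.mean(0)
yaw=np.radians(-9.3); 
vv,uu=np.mgrid[60:260,220:450]; D=d[60:260,220:450]
T=c["cam_to_world"]; cam=np.stack([(uu-c["cx"])/c["fx"]*D,(vv-c["cy"])/c["fy"]*D,D],-1)
W=cam@T[:3,:3].T+T[:3,3]
L=np.stack([(W[...,0]-ctr[0])*np.cos(yaw)+(W[...,1]-ctr[1])*np.sin(yaw),-(W[...,0]-ctr[0])*np.sin(yaw)+(W[...,1]-ctr[1])*np.cos(yaw),W[...,2]],-1)[D>0]
b=L[(abs(L[:,0])<.05)&(abs(L[:,1])<.07)]
print("board z mode",np.histogram(b[:,2],bins=np.arange(.02,.08,.004)))
for lo,hi in((.048,.056),(.058,.075)):
    q=L[(L[:,2]>lo)&(L[:,2]<hi)&(abs(L[:,0])<.06)&(abs(L[:,1])<.08)]
    for sx in(-1,1):
        qq=q[q[:,0]*sx>0]; print(lo,sx,"x",np.percentile(qq[:,0],[2,50,98]).round(4) if len(qq) else None); 
        h,e=np.histogram(qq[:,1],bins=np.arange(-.08,.081,.002)); print([(round(e[i]*1000),int(h[i])) for i in range(len(h)) if h[i]>0])
```

```text
[[0.453, -0.1247, 0.031], [0.4763, 0.0176, 0.031], [0.5906, -0.001, 0.031], [0.5672, -0.1433, 0.031]] [ 0.5218 -0.0629  0.031 ]
[np.float64(-9.27), np.float64(-9.25)] [np.float64(0.1158), np.float64(0.1158)]
[np.float64(-9.299999999999997), np.float64(-9.310000000000002)] [np.float64(0.1443), np.float64(0.1442)]
board z mode (array([    0,  1064, 11720,   942,   344,   788,    54,    69,   335,
         675,   515,   169,     0,     0]), array([0.02 , 0.024, 0.028, 0.032, 0.036, 0.04 , 0.044, 0.048, 0.052,
       0.056, 0.06 , 0.064, 0.068, 0.072, 0.076]))
0.048 -1 x [-0.0401 -0.0354 -0.0307]
[(-56, 2), (-54, 14), (-52, 4), (-50, 18), (-48, 17), (-10, 3), (-8, 12), (-6, 5), (-4, 21), (8, 13), (36, 18), (38, 13), (40, 12), (42, 5), (52, 26)]
0.048 1 x [0.0294 0.0318 0.0394]
[(-56, 3), (-54, 17), (-52, 7), (-50, 17), (-48, 15), (-38, 2), (-36, 5), (-34, 2), (-10, 10), (-8, 11), (-6, 9), (-4, 23), (8, 15), (10, 4), (34, 4), (36, 13), (38, 15), (40, 13), (42, 3), (52, 25), (54, 6), (56, 2)]
0.058 -1 x [-0.0402 -0.0356 -0.0304]
[(-60, 2), (-58, 40), (-56, 35), (-54, 1), (-38, 10), (-36, 29), (-34, 29), (-32, 23), (-14, 16), (-12, 38), (-10, 8), (-6, 1), (8, 22), (10, 43), (12, 38), (32, 28), (34, 22), (38, 2), (52, 7), (54, 49), (56, 46), (58, 21)]
0.058 1 x [0.0296 0.0343 0.0394]
[(-60, 1), (-58, 30), (-56, 23), (-38, 2), (-36, 21), (-34, 26), (-32, 16), (-14, 20), (-12, 26), (-10, 6), (8, 16), (10, 37), (12, 32), (14, 3), (30, 3), (32, 27), (34, 11), (52, 10), (54, 35), (56, 40), (58, 15)]
```

```bash
python3 -m crank '[[0,0,0,8],[0,0,0,8],[0,0,0,8],[0,0,0,8],[0,0,0,8],[0,0,0,8],[0,0,0,8],[0,0,0,8]]' >/dev/null;  python3 -m crank '[[0,0,0,8],[0,0,0,8],[0,0,0,8],[-4.88,1.0,0,0],[-4.88,1.0,0,0],[-4.88,1.0,0,0],[-4.88,1.0,0,0],[0,0,0,0]]'
cat >> h.py <<'E'
def findins(name,ztop=0.018):
    s=sensors.get_state(); c,p,d=snap("wrist",name)
    hsv=cv2.cvtColor(p,cv2.COLOR_RGB2HSV); H,S,V=[hsv[...,i].astype(int) for i in range(3)]
    m=((V>110)&(S<70)).astype(np.uint8); out=[]
    br=((H>10)&(H<32)&(S>110)&(V>90)).astype(np.uint8)
    for b in blobs(m,60):
        q=cv2.boxPoints(b[0]); P=cast(c,q,ztop); e=[P[1]-P[0],P[2]-P[1]]; l=[np.linalg.norm(x[:2]) for x in e]
        i=int(np.argmax(l))
        if 0.035<l[i]<.065 and .008<l[1-i]<.028:
            C=cast(c,b[0][0],ztop)[0]; h=np.degrees(np.arctan2(e[i][1],e[i][0]))%180
            out.append((C,h)); print("ins",C.round(4),"len",np.round(l,4),"heading",round(h,1),"px",np.round(b[0][0]))
    return s,out
E
python3 - <<'E'
from h import *
s,o=findins("w3"); print(s["time_s"],s["tool_pos"],yawx(s))
E
```

```text
time_s: 4.0
tool_pos: [0.5579, -0.2868, 0.1807]
eef_rot: [0.002, 0.765, 0.644, -0.001]
force: [-1.7, -1.7, -0.2]
gripper_width: 0.0853
finger_force: 0.0
ins [ 0.4833 -0.2705  0.018 ] len [0.0196 0.0492] heading 103.0 px [246. 186.]
ins [ 0.4098 -0.2902  0.018 ] len [0.0226 0.0602] heading 77.1 px [180. 216.]
ins [ 0.8846 -0.5903  0.018 ] len [0.0241 0.0474] heading 97.1 px [629. 382.]
4.0 [ 0.55786843 -0.28677276  0.18072343] -9.882743054934927
```

View pics/w3.png

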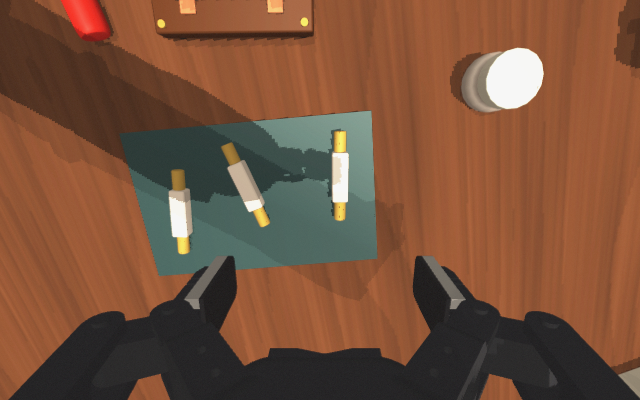

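The three insulators are at (180,212), (246,185) and (340,177).

Run:
```python
from h import *
c=camera_params("wrist"); s=sensors.get_state()
for a,b in (((340,131),(340,220)),((228,146),(263,225)),((178,170),(183,252))):
    P=cast(c,[a,b],.014); e=P[0]-P[1]; print(P.mean(0).round(4),np.linalg.norm(e).round(4),np.degrees(np.arctan2(e[1],e[0])).round(1))
P=cast(c,[[340,131],[340,220]],.014).mean(0); print(tool_delta(s,[P[0],P[1],.06]), tool_delta(s,[P[0],P[1],.0175]))
```

```text
[ 0.5773 -0.2744  0.014 ] 0.0895 81.2
[ 0.4835 -0.2683  0.014 ] 0.0859 99.9
[ 0.4108 -0.2833  0.014 ] 0.0887 75.7
[ 1.14626091  1.62804468 12.03832834] [ 1.15202974  1.62228396 16.28832052]
```

```bash
python3 -m crank '[[0.6,0.8,4,-0.5],[0.55,0.8,4,-0.5],[0,0,4,0],[0,0,3,0],[0,0,1.3,0],[0,0,0,0]]' 0.4 && python3 -m crank '[[0,0,0,0],[0,0,0,0],[0,0,0,0],[0,0,0,0],[0,0,0,0],[0,0,0,0]]' 1 60 && python3 -m crank '[[0,0,-4,0],[0,0,-4,0],[0,0,-4,0],[0,0,0,0]]'
```

```text
time_s: 4.65
tool_pos: [0.5788, -0.2675, 0.0158]
eef_rot: [-0.001, 0.756, 0.655, 0.0]
force: [0.2, 0.2, -0.2]
gripper_width: 0.0514
finger_force: 0.0
time_s: 5.25
tool_pos: [0.5793, -0.2702, 0.0181]
eef_rot: [0.001, 0.756, 0.654, 0.001]
force: [-1.3, 1.3, 7.4]
gripper_width: 0.0144
finger_force: 60.4
time_s: 5.65
tool_pos: [0.5808, -0.2723, 0.1434]
eef_rot: [0.005, 0.757, 0.654, 0.002]
force: [0.3, -1.2, -0.9]
gripper_width: 0.0148
finger_force: 59.5
```

```bash
python3 -m crank '[[0,0,0,-8.2],[0,0,0,-8.2],[0,0,0,-8.2],[0,0,0,-8.2],[0,0,0,-8.2],[0,0,0,-8.2],[0,0,0,-8.2],[0,0,0,-8.2]]' >/dev/null;  python3 -m crank '[[0,0,0,-8.2],[0,0,0,-8.2],[0,0,0,-8.2],[0,0,0,0],[0,0,0,0]]'
cat >> h.py <<'E'
CL={1:(0.5291,-0.0180),2:(0.5219,-0.0624),3:(0.5146,-0.1068)}
def togo(s,xy,z,h):
    print("t",s["time_s"],"pos",s["tool_pos"].round(4),"yaw",round(yawx(s),2),"f",s["force"].round(1),"w",round(s["gripper_width"],4))
    print(" delta cm",tool_delta(s,[xy[0],xy[1],z]).round(2)," yawcmd",round(-(h-yawx(s)),2))
E
python3 - <<'E'
from h import *
s=sensors.get_state(); togo(s,CL[1],.12,80.72)
snap("wrist","w4")
E
```

```text
time_s: 6.95
tool_pos: [0.5781, -0.2702, 0.1364]
eef_rot: [0.0, 0.073, 0.997, 0.0]
force: [0.2, -0.2, -1.0]
gripper_width: 0.0145
finger_force: 59.5
t 6.95 pos [ 0.5781 -0.2702  0.1364] yaw 81.66 f [ 0.2 -0.2 -1. ] w 0.0145
 delta cm [ 8.51 24.24  1.64]  yawcmd 0.94
```

View pics/w4.png

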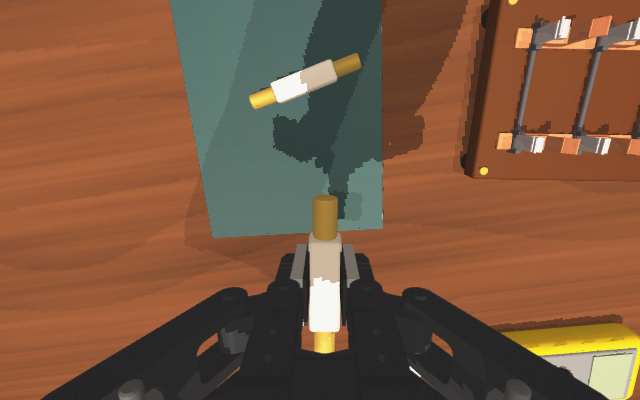

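The held insulator's ceramic spans rows 233–332 with the front cap tip at row 196, so I can compute its offset.

```bash
cat >> h.py <<'E'
def held(c,s,rows,col,ztop=0.0):
    zt=s["tool_pos"][2]-ztop
    P=cast(c,[[col,rr] for rr in rows],zt); L=Rt(s).inv().apply(P-s["tool_pos"])*1000
    print("tool-frame mm",L.round(1).tolist(),"mid",L.mean(0).round(1)); return L
E
python3 - <<'E'
from h import *
s=sensors.get_state();c=camera_params("wrist"); held(c,s,[233,332],325)
E
```

```text
tool-frame mm [[20.3, -0.0, -0.0], [-33.5, 0.0, 0.0]] mid [-6.6 -0.   0. ]
```

```bash
python3 -m crank '[[1.51,4.04,0,0],[1.51,4.04,0,0],[1.51,4.04,0,0],[1.51,4.04,0,0],[1.51,4.04,0,0],[1.51,4.04,0,0.9],[0,0,0,0],[0,0,0,0]]'
python3 - <<'E'
from h import *
s=sensors.get_state(); T=np.array(CL[1])+0.0055*Rt(s).apply([1,0,0])[:2]; togo(s,T,.085,80.72)
c,p,d=snap("wrist","w5"); np.save("pics/c5.npy",c)
E
```

```text
time_s: 7.8
tool_pos: [0.5225, -0.016, 0.1364]
eef_rot: [0.0, 0.078, 0.997, 0.0]
force: [-0.4, 0.2, -1.0]
gripper_width: 0.0143
finger_force: 59.5
t 7.8 pos [ 0.5225 -0.016   0.1364] yaw 81.06 f [-0.4  0.2 -1. ] w 0.0143
 delta cm [-0.13 -0.09  5.14]  yawcmd 0.34
```

View pics/w5.png

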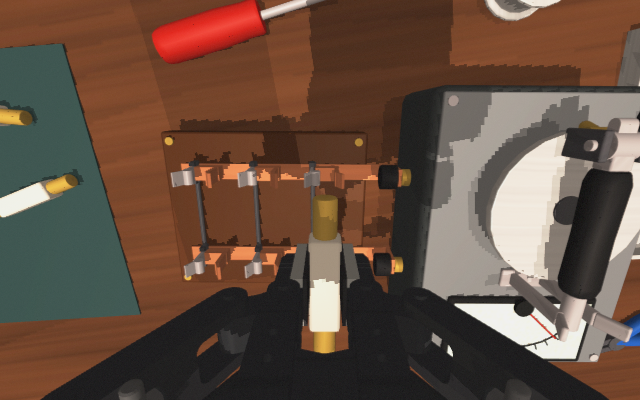

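```bash
python3 - <<'E'
from h import *
c=np.load("pics/c5.npy",allow_pickle=True).item(); s=sensors.get_state()
for uv,z in(([320,178],.054),([304,178],.054),([325,197],.1284)):
    print((Rt(s).inv().apply(cast(c,uv,z)[0]-s["tool_pos"])*1000).round(1))
E
python3 -m crank '[[-0.13,-0.09,2.5,0.3],[0,0,2.6,0],[0,0,0,0],[0,0,0,0]]'
```

```text
[28.7 -1.9 82.4]
[ 28.7 -13.2  82.4]
[35.4  1.5  8. ]
time_s: 8.25
tool_pos: [0.5237, -0.02, 0.0855]
eef_rot: [-0.0, 0.082, 0.997, -0.0]
force: [0.3, -0.1, -0.3]
gripper_width: 0.014
finger_force: 59.5
```

```bash
python3 -m crank '[[0,0,0,0],[0,0,0,0]]'; python3 -m crank '[[0,0,0,0]]'
python3 - <<'E'
from h import *
s=sensors.get_state(); T=np.array(CL[1])+0.0055*Rt(s).apply([1,0,0])[:2]; togo(s,T,.065,80.72)
c,p,d=snap("wrist","w6"); cv2.imwrite("pics/w6z.png",cv2.resize(p[130:350,210:450,::-1],None,fx=2.7,fy=2.7,interpolation=cv2.INTER_CUBIC))
E
```

```text
time_s: 8.45
tool_pos: [0.5247, -0.0188, 0.0866]
eef_rot: [0.001, 0.081, 0.997, 0.0]
force: [0.5, -0.1, -0.2]
gripper_width: 0.0145
finger_force: 59.5
time_s: 8.55
tool_pos: [0.5243, -0.0185, 0.0862]
eef_rot: [0.001, 0.081, 0.997, 0.0]
force: [0.4, 0.3, -0.6]
gripper_width: 0.0146
finger_force: 59.5
t 8.55 pos [ 0.5243 -0.0185  0.0862] yaw 80.71 f [ 0.4  0.3 -0.6] w 0.0146
 delta cm [0.09 0.12 2.12]  yawcmd -0.01
```

View pics/w6z.png

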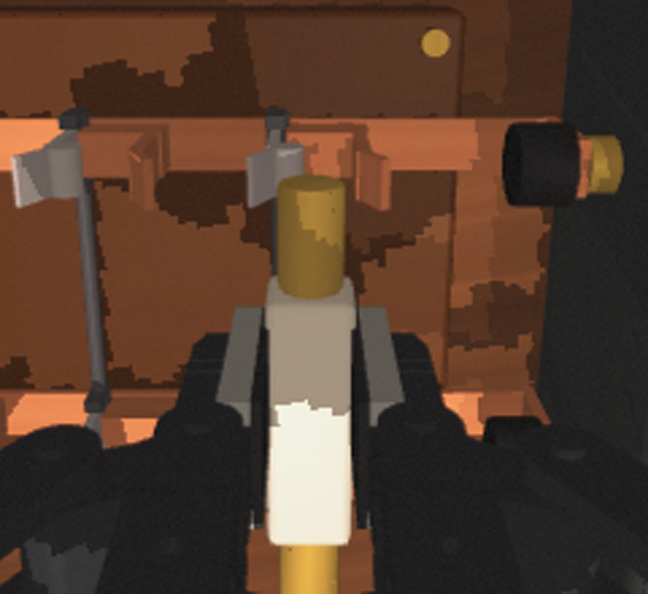

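The cap sits about 2.6 mm too far to -y relative to the nose/tine gap (nose edge 303, tine 360, cap centre 312 in the crop). I'll correct that and press.

```bash
python3 -m crank '[[0.05,0.25,0,0],[0,0,1,0],[0,0,1,0],[0,0,0,0]]' - 90; python3 -m crank '[[0,0,0.5,0],[0,0,0.4,0],[0,0,0.3,0],[0,0,0,0]]'
```

```text
time_s: 9.0
tool_pos: [0.5234, -0.0151, 0.0637]
eef_rot: [-0.0, 0.08, 0.997, 0.0]
force: [3.3, 2.5, -3.4]
gripper_width: 0.0135
finger_force: 92.4
time_s: 9.4
tool_pos: [0.5237, -0.0155, 0.0558]
eef_rot: [0.0, 0.081, 0.997, 0.001]
force: [-13.5, 3.2, 33.4]
gripper_width: 0.0133
finger_force: 97.4
```

Run:
```python
from h import *
s=sensors.get_state(); print(s["force"],s["wrist_torque"],s["tool_pos"])
c,p,d=snap("wrist","w7"); cv2.imwrite("pics/w7z.png",cv2.resize(p[90:350,180:460,::-1],None,fx=2.2,fy=2.2,interpolation=cv2.INTER_CUBIC))
```

```text
[-13.52371955   3.21167314  33.44632507] [0.78243056 2.92620765 0.03899179] [ 0.52374181 -0.01547733  0.05576418]
```

View pics/w7z.png

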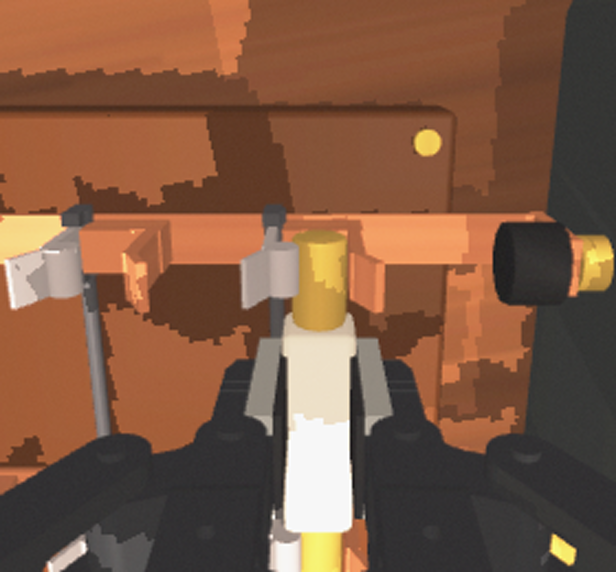

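Run:
```python
from h import *
c=camera_params("wrist"); s=sensors.get_state()
for n,us in(("w6",[(325,250),(325,300),(326,220)]),("w7",[(325,250),(325,300),(326,220)])):
    d=np.load(f"pics/{n}.npy")
    dz=0.0862-s["tool_pos"][2] if n=="w6" else 0
    for u,v in us:
        D=np.median(d[v-2:v+3,u-2:u+3]); T=c["cam_to_world"]
        P=T[:3,:3]@np.array([(u-c["cx"])/c["fx"]*D,(v-c["cy"])/c["fy"]*D,D])+T[:3,3]; print(n,(u,v),"z",(P[2]+dz).round(4),"rel tcp",(P[2]-s["tool_pos"][2]).round(4))
```

```text
w6 (325, 250) z 0.0852 rel tcp -0.001
w6 (325, 300) z 0.085 rel tcp -0.0012
w6 (326, 220) z 0.0827 rel tcp -0.0035
w7 (325, 250) z 0.0544 rel tcp -0.0014
w7 (325, 300) z 0.0544 rel tcp -0.0013
w7 (326, 220) z 0.0524 rel tcp -0.0034
```

The depth puts the ceramic top at about 0.054, so the insulator is home. Release and retreat.

```bash
python3 -m crank '[[0,0,-0.2,0],[0,0,0,0],[0,0,0,0],[0,0,0,0]]' 0.6; python3 -m crank '[[0,0,-4,0],[0,0,-4,0],[0,0,-2,0],[0,0,0,0]]'
python3 - <<'E'
from h import *
s=sensors.get_state(); c,p,d=snap("wrist","w8"); cv2.imwrite("pics/w8z.png",p[:,:,::-1]); print(s["time_s"],s["tool_pos"],yawx(s))
E
```

```text
time_s: 9.85
tool_pos: [0.5232, -0.0161, 0.0547]
eef_rot: [-0.001, 0.081, 0.997, -0.0]
force: [-0.4, -1.3, 0.7]
gripper_width: 0.0337
finger_force: 0.0
time_s: 10.25
tool_pos: [0.5255, -0.0161, 0.1583]
eef_rot: [0.003, 0.081, 0.997, 0.0]
force: [0.8, 0.5, -0.2]
gripper_width: 0.0341
finger_force: 0.0
10.25 [ 0.52553163 -0.016087    0.1583311 ] 80.70161067379281
```

View pics/w8.png

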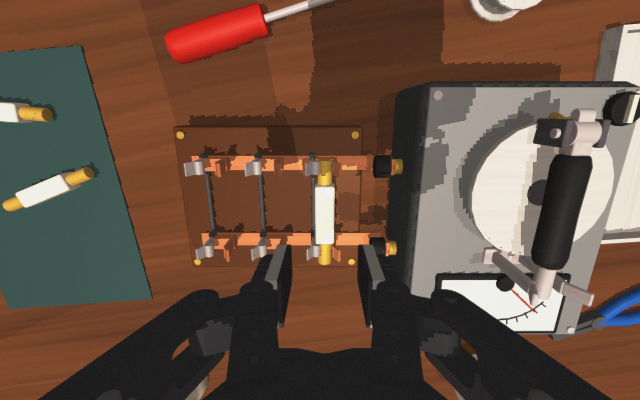

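Insulator 1 is home in clip 1, with both caps in the forks at (325,172) and (325,252). On to insulator 2.

```bash
cat >> h.py <<'E'
CL={1:(0.5288,-0.0164),2:(0.5215,-0.0608),3:(0.5143,-0.1052)}
def onmat(name):
    s=sensors.get_state(); c,p,d=snap("wrist",name); p=p.astype(int)
    m=cv2.morphologyEx((p[...,0]>p[...,1]+3).astype(np.uint8)|(p.min(2)>150).astype(np.uint8),cv2.MORPH_OPEN,np.ones((3,3),np.uint8)); out=[]
    for b in blobs(m,100):
        P=cast(c,cv2.boxPoints(b[0]),.012); e=[P[1]-P[0],P[2]-P[1]]; l=[np.linalg.norm(x[:2]) for x in e]; i=int(np.argmax(l))
        if .075<l[i]<.105 and l[1-i]<.03:
            C=cast(c,b[0][0],.012)[0]; h=np.degrees(np.arctan2(e[i][1],e[i][0]))%180
            out.append((C,h)); print("ins",C.round(4),"len",np.round(l,4),"heading",round(h,1),"px",np.round(b[0][0]))
    return s,out
E
python3 -m crank '[[0,0,0,8.55],[0,0,0,8.55],[0,0,0,8.55],[0,0,0,8.55],[0,0,0,8.55],[0,0,0,8.55],[0,0,0,8.55],[0,0,0,8.55]]' >/dev/null;  python3 -m crank '[[-3.96,-1.58,0,0],[-3.96,-1.58,0,0],[-3.96,-1.58,0,0],[-3.96,-1.58,0,0],[-3.96,-1.58,0,0],[-3.96,-1.58,0,0],[0,0,0,0],[0,0,0,0]]' 0.4
python3 - <<'E'
from h import *
s,o=onmat("w9")
for C,h in o: togo(s,C[:2],.017,h-90)
E
```

```text
time_s: 11.9
tool_pos: [0.4803, -0.2691, 0.1537]
eef_rot: [-0.001, 0.628, 0.778, -0.001]
force: [0.4, 0.5, -0.3]
gripper_width: 0.0512
finger_force: 0.0
ins [ 0.4805 -0.2705  0.012 ] len [0.0159 0.0911] heading 102.6 px [324. 196.]
ins [ 0.4071 -0.2862  0.012 ] len [0.0924 0.0172] heading 75.5 px [243. 196.]
t 11.9 pos [ 0.4803 -0.2691  0.1537] yaw 12.13 f [ 0.4  0.5 -0.3] w 0.0512
 delta cm [-0.15  0.03 13.67]  yawcmd -0.48
t 11.9 pos [ 0.4803 -0.2691  0.1537] yaw 12.13 f [ 0.4  0.5 -0.3] w 0.0512
 delta cm [-0.14 -7.48 13.69]  yawcmd 26.63
```

```bash
python3 -m crank '[[-0.25,0.03,4,-0.5],[0,0,4,0],[0,0,3.5,0],[0,0,2.2,0],[0,0,0,0],[0,0,0,0]]' && python3 -m crank '[[0,0,0,0],[0,0,0,0],[0,0,0,0],[0,0,0,0],[0,0,0,0],[0,0,0,0]]' 1 60 && python3 -m crank '[[0,0,-4,0],[0,0,-4,0],[0,0,-4,0],[0,0,0,-8.5],[0,0,0,-8.5],[0,0,0,-8.5],[0,0,0,-8.5],[0,0,0,-8.5]]'; python3 -m crank '[[0,0,0,-8.5],[0,0,0,-8.5],[0,0,0,-8.5],[0,0,0,0]]'
cat >> h.py <<'E'
def heldauto(s,c,p,d):
    # ceramic+caps in tool frame from depth, column band
    vv,uu=np.mgrid[120:390,295:355]; D=d[120:390,295:355]; T=c["cam_to_world"]
    W=np.stack([(uu-c["cx"])/c["fx"]*D,(vv-c["cy"])/c["fy"]*D,D],-1)@T[:3,:3].T+T[:3,3]
    L=Rt(s).inv().apply((W-s["tool_pos"]).reshape(-1,3))*1000; rgb=p[120:390,295:355].reshape(-1,3).astype(int)
    near=(abs(L[:,2])<14)&(abs(L[:,1])<12)&(D.ravel()>0)
    wh=near&(rgb.min(1)>100); br=near&(rgb[:,0]>rgb[:,2]+50)
    for n,m in(("white",wh),("brass",br)): print(n,m.sum(),"x",np.percentile(L[m,0],[1,99]).round(1),"y",np.percentile(L[m,1],[2,98]).round(1),"z",np.median(L[m,2]).round(1))
E
python3 - <<'E'
from h import *
s=sensors.get_state(); c,p,d=snap("wrist","w10"); heldauto(s,c,p,d); togo(s,CL[2],.14,80.72)
E
```

```text
time_s: 12.55
tool_pos: [0.4827, -0.2687, 0.0174]
eef_rot: [-0.001, 0.623, 0.782, -0.0]
force: [0.4, 0.9, -0.7]
gripper_width: 0.051
finger_force: 0.0
time_s: 13.15
tool_pos: [0.4831, -0.2704, 0.019]
eef_rot: [0.0, 0.624, 0.782, 0.0]
force: [-1.5, 2.0, 6.2]
gripper_width: 0.014
finger_force: 60.5
time_s: 13.95
tool_pos: [0.4823, -0.2706, 0.1383]
eef_rot: [-0.0, 0.295, 0.955, 0.0]
force: [0.3, 0.2, -0.8]
gripper_width: 0.0144
finger_force: 59.7
time_s: 14.35
tool_pos: [0.4823, -0.2706, 0.1383]
eef_rot: [-0.0, 0.079, 0.997, 0.0]
force: [0.4, 0.6, -1.0]
gripper_width: 0.0145
finger_force: 59.7
white 3225 x [-26.3  23.1] y [-10.2  10.5] z 2.3
brass 1707 x [-45.6  43.2] y [-5.8  5.2] z 5.2
t 14.35 pos [ 0.4823 -0.2706  0.1383] yaw 80.94 f [ 0.4  0.6 -1. ] w 0.0145
 delta cm [-0.56 21.34 -0.17]  yawcmd 0.22
```

```bash
python3 -m crank '[[-0.08,4.27,0,0],[-0.08,4.27,0,0],[-0.08,4.27,0,0],[-0.08,4.27,0,0],[-0.08,4.27,0,0.2],[0,0,2,0],[0,0,3,0],[0,0,0,0]]' - 90; python3 -m crank '[[0,0,0,0],[0,0,0,0]]'
python3 - <<'E'
from h import *
s=sensors.get_state(); togo(s,np.array(CL[2])+.0014*Rt(s).apply([1,0,0])[:2],.0655,80.72)
c,p,d=snap("wrist","w11"); heldauto(s,c,p,d)
# nose/tine of near fork by depth, tool frame
vv,uu=np.mgrid[120:260,270:380]; D=d[120:260,270:380]; T=c["cam_to_world"]
W=np.stack([(uu-c["cx"])/c["fx"]*D,(vv-c["cy"])/c["fy"]*D,D],-1)@T[:3,:3].T+T[:3,3]
L=Rt(s).inv().apply((W-s["tool_pos"]).reshape(-1,3))*1000; L=L[(W[...,2].ravel()>.049)&(W[...,2].ravel()<.066)]
h,e=np.histogram(L[:,1],bins=np.arange(-24,25,1)); print([(int(e[i]),int(h[i])) for i in range(len(h)) if h[i]])
E
```

```text
time_s: 15.2
tool_pos: [0.5178, -0.0598, 0.085]
eef_rot: [-0.003, 0.083, 0.997, -0.0]
force: [-0.8, -0.3, -0.1]
gripper_width: 0.0134
finger_force: 92.7
time_s: 15.4
tool_pos: [0.5214, -0.061, 0.0897]
eef_rot: [0.001, 0.083, 0.997, 0.0]
force: [-0.1, -0.6, -0.4]
gripper_width: 0.0136
finger_force: 92.7
t 15.4 pos [ 0.5214 -0.061   0.0897] yaw 80.48 f [-0.1 -0.6 -0.4] w 0.0136
 delta cm [0.14 0.02 2.42]  yawcmd -0.24
white 3501 x [-42.4  23.2] y [-10.7  10.7] z 2.4
brass 1744 x [-45.7  43.2] y [-5.9  5.5] z 5.3
[(-15, 38), (-14, 39), (-13, 38), (-12, 40), (-11, 42), (-10, 39), (-9, 39), (-8, 23), (-7, 8), (-6, 6), (-5, 6), (6, 17), (7, 45), (8, 49), (9, 45), (10, 40), (11, 36), (12, 7)]
```

```bash
python3 -m crank '[[0.14,0,1,-0.2],[0,0,1.3,0],[0,0,0.5,0],[0,0,0,0]]'; python3 -m crank '[[0,0,0.4,0],[0,0,0.3,0],[0,0,0,0]]'
```

```text
time_s: 15.85
tool_pos: [0.5189, -0.0599, 0.0591]
eef_rot: [-0.0, 0.08, 0.997, 0.0]
force: [3.8, 1.8, -6.2]
gripper_width: 0.0133
finger_force: 92.1
time_s: 16.15
tool_pos: [0.5192, -0.0602, 0.0566]
eef_rot: [0.0, 0.08, 0.997, 0.001]
force: [-16.5, 2.8, 40.5]
gripper_width: 0.0134
finger_force: 98.3
```

```bash
python3 -m crank '[[0,0,-0.3,0],[0,0,0,0],[0,0,0,0],[0,0,0,0]]' 0.6; python3 -m crank '[[0,0,-4,0],[0,0,-4,0],[0,0,-2,0],[0,0,0,0],[0,0,0,0]]'
cat >> h.py <<'E'
def clipped(name):
    s=sensors.get_state(); c,p,d=snap("wrist",name); T=c["cam_to_world"]
    vv,uu=np.mgrid[0:400,0:640]; W=np.stack([(uu-c["cx"])/c["fx"]*d,(vv-c["cy"])/c["fy"]*d,d],-1)@T[:3,:3].T+T[:3,3]
    yh=np.array([.1613,.9869]); xh=np.array([.9869,-.1613]); rgb=p.astype(int)
    for k,C in CL.items():
        q=W[...,:2]-np.array(C); lx=q@xh*1000; ly=q@yh*1000
        m=(abs(lx)<50)&(abs(ly)<9)&(d>0)&(W[...,2]<.075)&(W[...,2]>.04)
        wh=m&(rgb.min(2)>100)&(abs(lx)<29); br=m&(rgb[...,0]>rgb[...,2]+50)&(abs(lx)>25)&(abs(ly)<4)
        if wh.sum()>50: print("clip",k,"white n",wh.sum(),"x",np.percentile(lx[wh],[2,98]).round(1),"y",np.percentile(ly[wh],[2,98]).round(1),"top z",np.median(W[wh][:,2]).round(4),[(sg,np.median(W[br&(lx*sg>0)][:,2]).round(4)) for sg in(-1,1)])
    return s,c
E
python3 - <<'E'
from h import *
s,c=clipped("w12"); print(s["tool_pos"],yawx(s))
E
```

```text
time_s: 16.55
tool_pos: [0.5187, -0.0603, 0.0557]
eef_rot: [-0.001, 0.08, 0.997, -0.0]
force: [-0.5, -0.4, -0.4]
gripper_width: 0.0336
finger_force: 0.0
time_s: 17.05
tool_pos: [0.519, -0.0602, 0.1559]
eef_rot: [-0.0, 0.08, 0.997, 0.0]
force: [-0.6, -0.0, -0.8]
gripper_width: 0.0338
finger_force: 0.0
clip 1 white n 1197 x [-19.5  27.4] y [-8.4  6.9] top z 0.0547 [(-1, np.float64(0.0521)), (1, np.float64(0.0524))]
clip 2 white n 1176 x [-24.6  23.1] y [-7.6  7.5] top z 0.0547 [(-1, np.float64(0.0522)), (1, np.float64(0.0523))]
[ 0.5190426  -0.06015072  0.15591445] 80.82636685988032
```

```bash
python3 -m crank '[[0,0,0,8.59],[0,0,0,8.59],[0,0,0,8.59],[0,0,0,8.59],[0,0,0,8.59],[0,0,0,8.59],[0,0,0,8.59],[0,0,0,8.59]]' 0.4 >/dev/null;  python3 -m crank '[[0,0,0,8.59],[0,0,0,8.59],[0,0,0,8.59],[-4.1,-0.92,0,0],[-4.1,-0.92,0,0],[-4.1,-0.92,0,0],[-4.1,-0.92,0,0],[-4.1,-0.92,0,0]]'; python3 -m crank '[[-4.1,-0.92,0,0],[0,0,0,0],[0,0,0,0]]'
python3 - <<'E'
from h import *
s,o=onmat("w13")
for C,h in o: togo(s,C[:2],.017,h-90)
E
```

```text
time_s: 18.7
tool_pos: [0.4242, -0.2495, 0.1549]
eef_rot: [-0.001, 0.786, 0.618, -0.001]
force: [1.0, -0.3, 0.8]
gripper_width: 0.0514
finger_force: 0.0
time_s: 19.0
tool_pos: [0.4061, -0.2867, 0.155]
eef_rot: [-0.001, 0.787, 0.617, -0.001]
force: [0.6, -0.4, 0.1]
gripper_width: 0.0514
finger_force: 0.0
ins [ 0.4067 -0.2865  0.012 ] len [0.015  0.0913] heading 76.6 px [324. 194.]
t 19.0 pos [ 0.4061 -0.2867  0.155 ] yaw -13.84 f [ 0.6 -0.4  0.1] w 0.0514
 delta cm [ 0.04  0.09 13.8 ]  yawcmd -0.48
```

```bash
python3 -m crank '[[-0.1,0.09,4,-0.5],[0,0,4,0],[0,0,3.5,0],[0,0,2.3,0],[0,0,0,0],[0,0,0,0]]' && python3 -m crank '[[0,0,0,0],[0,0,0,0],[0,0,0,0],[0,0,0,0],[0,0,0,0],[0,0,0,0]]' 1 60 && python3 -m crank '[[0,0,-4,0],[0,0,-4,0],[0,0,-4,0],[0,0,0,-8.58],[0,0,0,-8.58],[0,0,0,-8.58],[0,0,0,-8.58],[0,0,0,-8.58]]'; python3 -m crank '[[0,0,0,-8.58],[0,0,0,-8.58],[0,0,0,-8.58],[0,0,0,-8.58],[0,0,0,-8.58],[0,0,0,-8.58],[0,0,0,0],[0,0,0,0]]'
python3 - <<'E'
from h import *
s=sensors.get_state(); c,p,d=snap("wrist","w14"); heldauto(s,c,p,d); togo(s,CL[3],.14,80.72)
E
```

```text
time_s: 19.65
tool_pos: [0.4082, -0.286, 0.0176]
eef_rot: [-0.001, 0.783, 0.622, -0.001]
force: [0.5, -0.2, -0.7]
gripper_width: 0.0513
finger_force: 0.0
time_s: 20.25
tool_pos: [0.4087, -0.2873, 0.0191]
eef_rot: [0.0, 0.783, 0.621, 0.001]
force: [-1.2, 2.2, 6.0]
gripper_width: 0.0145
finger_force: 60.0
time_s: 21.05
tool_pos: [0.408, -0.2873, 0.1385]
eef_rot: [0.0, 0.499, 0.866, 0.0]
force: [-0.1, -0.1, -1.2]
gripper_width: 0.0143
finger_force: 59.3
time_s: 21.85
tool_pos: [0.4079, -0.2874, 0.1384]
eef_rot: [0.0, 0.079, 0.997, 0.0]
force: [-0.1, 0.3, 0.2]
gripper_width: 0.0142
finger_force: 59.3
white 3326 x [-31.5  22.8] y [-10.8  10.8] z 2.4
brass 1707 x [-46.1  42.9] y [-5.8  5.2] z 5.3
t 21.85 pos [ 0.4079 -0.2874  0.1384] yaw 80.94 f [-0.1  0.3  0.2] w 0.0142
 delta cm [-7.63 19.67 -0.15]  yawcmd 0.22
```

```bash
python3 -m crank '[[-1.5,3.93,0,0],[-1.5,3.93,0,0],[-1.5,3.93,0,0],[-1.5,3.93,0,0],[-1.47,3.95,0,0.2],[0,0,2,0],[0,0,3,0],[0,0,0,0]]' - 90; python3 -m crank '[[0,0,0,0],[0,0,0,0],[0,0,0,0]]'
python3 - <<'E'
from h import *
s=sensors.get_state(); togo(s,np.array(CL[3])+.0016*Rt(s).apply([1,0,0])[:2],.0655,80.72)
c,p,d=snap("wrist","w15"); heldauto(s,c,p,d)
vv,uu=np.mgrid[120:260,270:380]; D=d[120:260,270:380]; T=c["cam_to_world"]
W=np.stack([(uu-c["cx"])/c["fx"]*D,(vv-c["cy"])/c["fy"]*D,D],-1)@T[:3,:3].T+T[:3,3]
L=Rt(s).inv().apply((W-s["tool_pos"]).reshape(-1,3))*1000; L=L[(W[...,2].ravel()>.049)&(W[...,2].ravel()<.066)]
h,e=np.histogram(L[:,1],bins=np.arange(-24,25,1)); print([(int(e[i]),int(h[i])) for i in range(len(h)) if h[i]])
E
```

```text
time_s: 22.7
tool_pos: [0.5093, -0.1035, 0.0849]
eef_rot: [-0.003, 0.079, 0.997, -0.0]
force: [-1.2, -0.4, -0.2]
gripper_width: 0.0132
finger_force: 92.7
time_s: 23.0
tool_pos: [0.5127, -0.1049, 0.0897]
eef_rot: [0.001, 0.079, 0.997, 0.0]
force: [1.1, 0.2, 0.7]
gripper_width: 0.0132
finger_force: 92.7
t 23.0 pos [ 0.5127 -0.1049  0.0897] yaw 80.94 f [1.1 0.2 0.7] w 0.0132
 delta cm [ 0.01 -0.01  2.42]  yawcmd 0.22
white 3230 x [-26.3  22.9] y [-10.7  10.8] z 2.5
brass 1751 x [-46.1  42.9] y [-5.9  5.5] z 5.5
[(-15, 38), (-14, 39), (-13, 38), (-12, 42), (-11, 41), (-10, 40), (-9, 40), (-8, 21), (-7, 6), (-6, 3), (-5, 1), (6, 9), (7, 47), (8, 49), (9, 49), (10, 37), (11, 32), (12, 12)]
```

```bash
python3 -m crank '[[0,0,1,0.2],[0,0,1.3,0],[0,0,0.5,0],[0,0,0,0]]'; python3 -m crank '[[0,0,0.35,0],[0,0,0.25,0],[0,0,0,0]]'; python3 -m crank '[[0,0,-0.3,0],[0,0,0,0],[0,0,0,0],[0,0,0,0]]' 0.6; python3 -m crank '[[0,0,-4,0],[0,0,-4,0],[0,0,-2,0],[0,0,0,0],[0,0,0,0]]'
python3 - <<'E'
from h import *
s,c=clipped("w16"); togo(s,(.5158,.1158),.2,80.72)
E
```

```text
time_s: 23.45
tool_pos: [0.5115, -0.1043, 0.0589]
eef_rot: [-0.001, 0.08, 0.997, -0.0]
force: [4.0, -0.0, -7.7]
gripper_width: 0.0134
finger_force: 92.0
time_s: 23.75
tool_pos: [0.5117, -0.1045, 0.0568]
eef_rot: [-0.0, 0.08, 0.997, 0.001]
force: [-13.6, 2.8, 32.6]
gripper_width: 0.0133
finger_force: 97.2
time_s: 24.15
tool_pos: [0.5115, -0.1043, 0.0568]
eef_rot: [-0.001, 0.08, 0.997, 0.0]
force: [0.3, -0.9, 0.0]
gripper_width: 0.0345
finger_force: 0.0
time_s: 24.65
tool_pos: [0.5118, -0.1043, 0.157]
eef_rot: [-0.0, 0.08, 0.997, 0.0]
force: [-0.5, 0.6, -0.5]
gripper_width: 0.0346
finger_force: 0.0
clip 1 white n 1513 x [-26.4  27.6] y [-8.6  6.5] top z 0.0543 [(-1, np.float64(0.0523)), (1, np.float64(0.0523))]
clip 2 white n 1362 x [-25.5  25.4] y [-8.1  7.2] top z 0.0546 [(-1, np.float64(0.0522)), (1, np.float64(0.0523))]
clip 3 white n 1214 x [-25.5  25.7] y [-7.4  7.7] top z 0.0547 [(-1, np.float64(0.0522)), (1, np.float64(0.0524))]
t 24.65 pos [ 0.5118 -0.1043  0.157 ] yaw 80.82 f [-0.5  0.6 -0.5] w 0.0346
 delta cm [ 3.12 21.79 -4.3 ]  yawcmd 0.1
```

```bash
python3 -m crank '[[0.3,4.36,-1,0],[0.3,4.36,-1,0],[0.3,4.36,-1,0],[0.3,4.36,-1,0],[0.3,4.36,-1,0],[0,0,0,0],[0,0,0,0],[0,0,0,0]]' 0
cat >> h.py <<'E'
def cloud(name):
    s=sensors.get_state(); c,p,d=snap("wrist",name); T=c["cam_to_world"]
    vv,uu=np.mgrid[0:400,0:640]; W=np.stack([(uu-c["cx"])/c["fx"]*d,(vv-c["cy"])/c["fy"]*d,d],-1)@T[:3,:3].T+T[:3,3]
    W[d<=0]=0; return s,c,p.astype(int),W
E
python3 - <<'E'
from h import *
s,c,p,W=cloud("w17"); print(s["time_s"],s["tool_pos"],yawx(s))
yh=np.array([.1613,.9869]); xh=np.array([.9869,-.1613]); O=np.array([.5158,.1158])
q=W[...,:2]-O; lx=q@xh*1000; ly=q@yh*1000; z=W[...,2]*1000
m=(np.hypot(lx,ly)<60)&(z>108)&(z<116)&(p.min(2)>90); pts=np.c_[lx[m],ly[m]].astype(np.float32); print("wheel",cv2.minEnclosingCircle(pts),np.median(z[m]),m.sum(),np.percentile(pts,[1,99],axis=0).round(1).tolist())
m=(abs(lx)<75)&(abs(ly)<40)&(z>128)&(z<141)&(p.max(2)<80); pts=np.c_[lx[m],ly[m]].astype(np.float32); print("grip",cv2.minAreaRect(pts),np.percentile(z[m],[5,50,95]),np.percentile(pts,[2,98],axis=0).round(1).tolist())
for a in range(-60,75,6):
    k=(abs(lx-a)<3)&(abs(ly)<45)&(z>128)&(z<160)
    if k.sum()>5: print(a,k.sum(),np.percentile(ly[k],[3,50,97]).round(1),"ztop",np.percentile(z[k],95).round(1))
E
```

```text
time_s: 25.5
tool_pos: [0.5314, 0.1118, 0.2059]
eef_rot: [-0.001, 0.081, 0.997, -0.001]
force: [0.1, -0.0, -0.9]
gripper_width: 0.0852
finger_force: 0.0
25.5 [0.53138173 0.11180233 0.20585131] 80.73362463767647
wheel ((8.469414710998535, 1.3025649785995483), 45.47865676879883) 109.83197447227022 6267 [[-32.0, -38.1], [41.0, 40.8]]
grip ((7.354717254638672, 1.622807502746582), (92.19491577148438, 21.86311149597168), 0.3122372329235077) [130.06235649 133.97652338 135.86664694] [[-36.3, -8.1], [40.5, 10.5]]
-42 82 [-2.2  1.4  5.1] ztop 130.7
-36 296 [-9.4  1.8 11.7] ztop 133.2
-30 314 [-10.6   1.2  13. ] ztop 134.1
-24 171 [-8.8  1.2 11.1] ztop 132.7
-18 217 [-5.9  1.2  8.7] ztop 135.5
-12 216 [-7.   1.2  9.5] ztop 136.0
-6 215 [-7.   1.2  9.6] ztop 135.9
0 196 [-6.3  1.2  9. ] ztop 136.0
6 185 [-6.4  1.3  9.1] ztop 135.9
12 189 [-6.4  1.3  9.1] ztop 135.9
18 184 [-6.5  1.3  9.2] ztop 135.6
24 182 [-6.5  1.   9.4] ztop 136.1
30 176 [-6.5  1.7  9.4] ztop 135.9
36 175 [-6.6  1.4  9.5] ztop 136.1
42 88 [-5.4  1.4  8.1] ztop 135.5
48 89 [-2.9  1.5  5.3] ztop 132.3
54 327 [-14.2   1.5  17. ] ztop 143.8
60 181 [-14.2   1.6  17. ] ztop 143.8
66 14 [-1.9  1.6  5.1] ztop 131.8
```

View pics/w17.png

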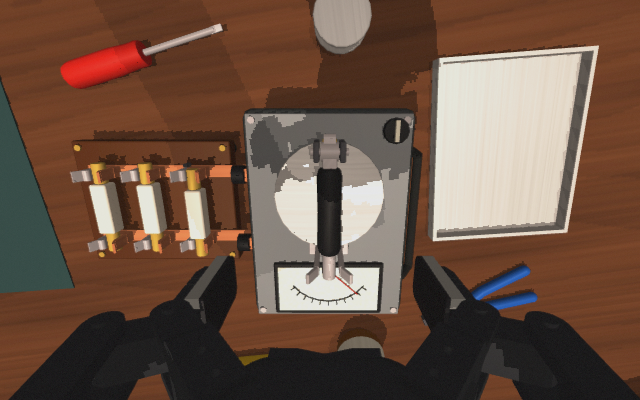

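The view shows the handle parked along x over the wheel with its pin in the fork at (328,265), and all three insulators clipped. Now to grasp the grip sleeve.

```bash
python3 -m crank '[[-0.4,0.14,2.5,0],[-0.4,0.14,2.5,0],[0,0,1.5,0],[0,0,1.0,0],[0,0,0,0],[0,0,0,0],[0,0,0,0]]' 0.5; python3 -m crank '[[0,0,0,0],[0,0,0,0],[0,0,0,0],[0,0,0,0],[0,0,0,0]]' 1 40
python3 - <<'E'
from h import *
s=sensors.get_state(); togo(s,(.5397,.1133),.131,80.72)
E
```

```text
time_s: 26.25
tool_pos: [0.5409, 0.1146, 0.1334]
eef_rot: [0.001, 0.08, 0.997, 0.0]
force: [0.5, -0.8, 0.0]
gripper_width: 0.0427
finger_force: 0.0
time_s: 26.75
tool_pos: [0.5407, 0.1139, 0.1328]
eef_rot: [0.0, 0.08, 0.997, -0.0]
force: [-1.0, -5.5, 5.4]
gripper_width: 0.0164
finger_force: 39.2
t 26.75 pos [0.5407 0.1139 0.1328] yaw 80.77 f [-1.  -5.5  5.4] w 0.0164
 delta cm [ 0.09 -0.07  0.18]  yawcmd 0.05
```

```bash
python3 -m crank '[[0.19,0,-1.48,0],[0.57,0,-1.38,0],[0.91,0,-1.18,0],[0,0,0,0]]'; python3 -m crank '[[1.18,0,-0.91,0],[1.38,0,-0.57,0],[1.48,0,-0.19,0],[0,0,0,0],[0,0,0,0]]'
```

```text
time_s: 27.15
tool_pos: [0.5212, 0.117, 0.1732]
eef_rot: [-0.002, 0.08, 0.997, -0.001]
force: [-4.9, -5.6, -6.5]
gripper_width: 0.0157
finger_force: 40.2
time_s: 27.65
tool_pos: [0.4843, 0.1249, 0.1908]
eef_rot: [0.001, 0.079, 0.997, 0.001]
force: [1.1, -0.1, 0.3]
gripper_width: 0.0
finger_force: 0.0
```

The grip was lost during the swing. I'll rise and look.

```bash
python3 -m crank '[[0,0,-3,0],[0,0,-3,0],[0,0,-2,0],[0,0,0,0],[0,0,0,0]]'
cat >> h.py <<'E'
W0=np.array([.5200,.1165]); YH=np.array([.1613,.9869]); XH=np.array([.9869,-.1613])
def handle(name):
    s,c,p,W=cloud(name); q=W[...,:2]-W0; lx=q@XH*1000; ly=q@YH*1000; z=W[...,2]*1000
    print(s["time_s"],s["tool_pos"].round(4),round(yawx(s),2))
    for zz in range(116,236,8):
        m=(abs(lx)<75)&(abs(ly)<60)&(abs(z-zz)<4)
        if m.sum()>8: print("z",zz,m.sum(),"x",np.percentile(lx[m],[5,50,95]).round(1),"y",np.percentile(ly[m],[5,50,95]).round(1))
E
python3 - <<'E'
from h import *
handle("w18")
E
```

```text
time_s: 28.15
tool_pos: [0.4845, 0.1241, 0.2698]
eef_rot: [0.001, 0.08, 0.997, 0.0]
force: [0.4, 0.3, -0.4]
gripper_width: -0.0001
finger_force: 0.0
28.15 [0.4845 0.1241 0.2698] 80.82
z 116 51 x [-43.1 -40.2   6.1] y [-38.9  -2.6  35.4]
z 124 39 x [-47.1 -42.2 -23.8] y [-9.2 -2.5 12.2]
z 132 1044 x [-42.6 -21.6   6.7] y [-7.3  1.2 10.2]
z 140 40 x [-21.2  -8.1   6.3] y [-1.6  0.3  3.1]
```

```bash
python3 -m crank '[[-2.42,-0.22,3.2,0],[-2.42,-0.22,3.2,0],[0,0,0,0],[0,0,0,0],[0,0,0,0]]' 0.5
python3 - <<'E'
from h import *
handle("w19"); s,c,p,W=cloud("w19b"); q=W[...,:2]-W0; lx=q@XH*1000; ly=q@YH*1000; z=W[...,2]*1000
for a in range(-42,75,6):
    k=(abs(lx-a)<3)&(abs(ly)<14)&(z>120)&(z<170)
    if k.sum()>5: print(a,k.sum(),np.percentile(ly[k],[3,50,97]).round(1),"ztop",np.percentile(z[k],95).round(1))
togo(s,W0+.0205*XH,.1305,80.72)
E
```

```text
time_s: 28.7
tool_pos: [0.5308, 0.1122, 0.2059]
eef_rot: [0.0, 0.08, 0.997, 0.0]
force: [0.6, -0.2, -0.1]
gripper_width: 0.0427
finger_force: 0.0
28.7 [0.5308 0.1122 0.2059] 80.84
z 116 97 x [-42.6  47.7  49. ] y [-31.2   7.5  38. ]
z 124 122 x [-47.4  47.4  52.6] y [-10.6  -1.2  10.8]
z 132 3179 x [-41.2  -2.9  51.8] y [-8.1 -0.2  9.3]
z 140 324 x [-17.5  49.   55.2] y [-15.7   0.2  15.4]
z 148 13 x [48.6 52.2 54.9] y [-16.  -14.3  15.7]
z 196 267 x [ 1.1  6.  21.1] y [-29.7  18.5  24.1]
z 204 593 x [ 1.   5.1 20.6] y [-35.4 -23.9  29.9]
z 212 710 x [ 1.   5.1 20. ] y [-36.  -23.9  30.2]
z 220 854 x [ 0.9  5.1 19.8] y [-35.8 -23.8  30.2]
z 228 1127 x [ 1.   6.  21.3] y [-28.3  18.4  22.9]
-42 241 [-8.3  1.6 11.5] ztop 132.6
-36 328 [-10.4   1.6  13.1] ztop 134.0
-30 227 [-8.3  1.7 11.7] ztop 133.3
-24 184 [-6.4  1.   7.9] ztop 135.2
-18 226 [-7.1  0.4  8.6] ztop 136.1
-12 213 [-7.8  0.4  8.8] ztop 136.2
-6 202 [-7.8 -0.2  8.2] ztop 135.9
0 193 [-7.8 -0.2  7.6] ztop 135.9
6 188 [-7.9 -0.2  7.7] ztop 135.8
12 187 [-8.6 -0.8  7.1] ztop 135.8
18 178 [-8.6 -0.8  7.2] ztop 136.0
24 185 [-9.4 -0.8  7.2] ztop 136.0
30 183 [-9.5 -1.4  6.6] ztop 136.0
36 125 [-9.  -1.4  6. ] ztop 135.6
42 77 [-6.6 -2.1  2.4] ztop 132.0
48 274 [-12.9  -2.1  12.9] ztop 140.7
54 206 [-12.9  -2.1  13.5] ztop 141.7
60 47 [-7.4 -2.8  1.8] ztop 132.0
t 28.75 pos [0.531  0.1123 0.2064] yaw 80.85 f [ 0.4 -0.2  0.4] w 0.0428
 delta cm [-0.89  0.23  7.59]  yawcmd 0.13
```

The handle is back in the fork, with the wheel turned about 0.04. Retrying with a firmer grip.

```bash
python3 -m crank '[[-0.45,0.08,2.5,0.1],[-0.44,0.07,2.5,0],[0,0,1.6,0],[0,0,1.0,0],[0,0,0,0],[0,0,0,0],[0,0,0,0]]' 0.5; python3 -m crank '[[0,0,0,0],[0,0,0,0],[0,0,0,0],[0,0,0,0],[0,0,0,0]]' 1 60;  python3 -m crank '[[0.19,0,-1.48,0],[0.57,0,-1.38,0],[0,0,0,0]]'; python3 -m crank '[[0.91,0,-1.18,0],[0,0,0,0]]'
```

```text
time_s: 29.5
tool_pos: [0.5407, 0.112, 0.1308]
eef_rot: [0.001, 0.081, 0.997, 0.0]
force: [0.2, -0.4, 0.0]
gripper_width: 0.0425
finger_force: 0.0
time_s: 30.0
tool_pos: [0.5406, 0.1126, 0.1301]
eef_rot: [0.001, 0.081, 0.997, 0.001]
force: [0.7, 3.7, 5.5]
gripper_width: 0.016
finger_force: 58.3
time_s: 30.3
tool_pos: [0.53, 0.1147, 0.1572]
eef_rot: [-0.002, 0.08, 0.997, 0.0]
force: [-3.4, 6.8, -4.2]
gripper_width: 0.0154
finger_force: 59.9
time_s: 30.5
tool_pos: [0.5202, 0.1163, 0.168]
eef_rot: [-0.003, 0.08, 0.997, 0.0]
force: [-3.6, 7.4, -8.4]
gripper_width: 0.0155
finger_force: 59.9
```

```bash
python3 -m crank '[[1.18,0,-0.85,0],[0,0,0,0]]'; python3 -m crank '[[1.38,0,-0.5,0],[0,0,0,0]]'; python3 -m crank '[[1.48,0,-0.1,0],[0,0,0,0],[0,0,0,0]]'
```

```text
time_s: 30.7
tool_pos: [0.5086, 0.118, 0.1761]
eef_rot: [-0.003, 0.08, 0.997, -0.0]
force: [-1.7, 8.4, -11.8]
gripper_width: 0.0156
finger_force: 59.9
time_s: 30.9
tool_pos: [0.4953, 0.1192, 0.1809]
eef_rot: [-0.003, 0.08, 0.997, -0.001]
force: [-0.8, 5.7, -14.8]
gripper_width: 0.014
finger_force: 59.3
time_s: 31.2
tool_pos: [0.4841, 0.1202, 0.1845]
eef_rot: [0.0, 0.081, 0.997, -0.0]
force: [1.3, -0.3, -0.3]
gripper_width: 0.0002
finger_force: 0.0
```

```bash
python3 -m crank '[[0,0,-3,0],[0,0,-3,0],[0,0,0,0]]' 0.5 >/dev/null; python3 -m crank '[[-2,0,-0.5,0],[-2.5,-0.6,0,0],[0,0,0,0],[0,0,0,0],[0,0,0,0]]'
cat >> h.py <<'E'
def hprof(name):
    s,c,p,W=cloud(name); q=W[...,:2]-W0; lx=q@XH*1000; ly=q@YH*1000; z=W[...,2]*1000
    for a in range(-42,75,6):
        k=(abs(lx-a)<3)&(abs(ly)<14)&(z>118)&(z<s["tool_pos"][2]*1000-25)
        if k.sum()>5: print(a,k.sum(),np.percentile(ly[k],[3,50,97]).round(1),"ztop",np.percentile(z[k],95).round(1))
    return s
E
python3 - <<'E'
from h import *
s=hprof("w20"); togo(s,W0+.026*XH,.1305,80.72)
E
```

```text
time_s: 32.0
tool_pos: [0.5267, 0.1079, 0.249]
eef_rot: [-0.0, 0.081, 0.997, -0.0]
force: [-0.3, -0.2, 1.0]
gripper_width: 0.043
finger_force: 0.0
-42 160 [-13.2  -2.5   7. ] ztop 132.7
-36 209 [-13.   -1.8   8.9] ztop 134.1
-30 166 [-13.   -2.5   7.2] ztop 133.4
-24 128 [-8.3 -1.7  5.1] ztop 136.6
-18 164 [-9.8 -1.7  6.6] ztop 138.0
-12 156 [-9.  -0.9  7.5] ztop 138.2
-6 150 [-8.6 -0.8  7.6] ztop 138.7
0 141 [-8.1  0.   7.6] ztop 139.4
6 150 [-7.3  0.8  8.7] ztop 140.0
12 139 [-7.3  0.9  8.6] ztop 140.5
18 148 [-6.5  1.   9.6] ztop 141.0
24 138 [-6.3  1.8  9.7] ztop 141.9
30 143 [-6.2  1.9 10.6] ztop 142.4
36 89 [-4.7  2.   9.9] ztop 142.1
42 76 [-1.3  3.   7.4] ztop 139.8
48 184 [-12.8   3.   13.2] ztop 141.3
54 138 [-13.2   3.9  13.2] ztop 141.7
60 26 [-0.3  3.9  7.7] ztop 141.3
t 32.0 pos [0.5267 0.1079 0.249 ] yaw 80.71 f [-0.3 -0.2  1. ] w 0.043
 delta cm [-1.8   0.75 11.85]  yawcmd -0.01
```

```bash
python3 -m crank '[[-0.9,0.47,4,0],[-0.9,0.46,4,0],[0,0,2,0],[0,0,1.4,0],[0,0,0,0],[0,0,0,0],[0,0,0,0],[0,0,0,0]]' 0.5; python3 -m crank '[[0,0,0,0],[0,0,0,0],[0,0,0,0],[0,0,0,0],[0,0,0,0]]' 1 50;  python3 -m crank '[[0.08,0,-0.97,0],[0,0,0,0],[0.23,0,-0.95,0],[0,0,0,0],[0.37,0,-0.90,0],[0,0,0,0],[0,0,0,0]]'; python3 -m crank '[[0.51,0,-0.83,0],[0,0,0,0],[0.63,0,-0.74,0],[0,0,0,0],[0,0,0,0]]'; python3 -m crank '[[0,0,0,0],[0,0,0,0]]'
```

```text
time_s: 32.85
tool_pos: [0.5471, 0.1143, 0.1368]
eef_rot: [0.001, 0.081, 0.997, 0.001]
force: [0.2, -0.7, -0.1]
gripper_width: 0.0425
finger_force: 0.0
time_s: 33.35
tool_pos: [0.5466, 0.1137, 0.1354]
eef_rot: [0.0, 0.081, 0.997, -0.0]
force: [1.0, -2.5, 1.4]
gripper_width: 0.0159
finger_force: 47.8
time_s: 34.05
tool_pos: [0.5362, 0.1146, 0.1619]
eef_rot: [-0.004, 0.081, 0.997, -0.001]
force: [-7.3, -4.3, -8.1]
gripper_width: 0.0165
finger_force: 49.7
time_s: 34.55
tool_pos: [0.5245, 0.1165, 0.1771]
eef_rot: [-0.004, 0.081, 0.997, -0.001]
force: [-7.8, -4.7, -12.2]
gripper_width: 0.0158
finger_force: 49.9
time_s: 34.75
tool_pos: [0.5245, 0.1165, 0.177]
eef_rot: [-0.004, 0.081, 0.997, -0.001]
force: [-9.2, -2.8, -11.4]
gripper_width: 0.0159
finger_force: 49.9
```

The measured motion follows the true circle; my command was just offset because the handle started about 5° up. I'll correct inward and carry on gently.

```bash
python3 -m crank '[[0.3,0,0.25,0],[0,0,0,0],[0,0,0,0]]'; python3 -m crank '[[0.35,0,-0.26,0],[0.35,0,-0.25,0],[0,0,0,0],[0,0,0,0]]'; python3 -m crank '[[0.38,0,-0.2,0],[0.38,0,-0.2,0],[0,0,0,0],[0,0,0,0]]'
```

```text
time_s: 35.05
tool_pos: [0.5244, 0.1165, 0.1768]
eef_rot: [-0.001, 0.081, 0.997, -0.001]
force: [-3.3, -5.7, -4.5]
gripper_width: 0.0159
finger_force: 51.0
time_s: 35.45
tool_pos: [0.5178, 0.1176, 0.1816]
eef_rot: [-0.001, 0.081, 0.997, -0.001]
force: [-0.1, -5.7, -9.5]
gripper_width: 0.0156
finger_force: 49.1
time_s: 35.85
tool_pos: [0.5102, 0.1189, 0.1857]
eef_rot: [-0.001, 0.081, 0.997, -0.001]
force: [-1.4, -5.9, -7.3]
gripper_width: 0.0159
finger_force: 49.1
```

```bash
python3 -m crank '[[0.4,-0.1,0,0],[0.4,-0.1,-0.15,0],[0,0,0,0],[0,0,0,0]]'; python3 -m crank '[[0.42,0,-0.1,0],[0.42,0,-0.08,0],[0,0,0,0],[0,0,0,0]]'; python3 -m crank '[[0.43,0,-0.03,0],[0.43,0,-0.03,0],[0,0,0,0],[0,0,0,0]]'
```

```text
time_s: 36.25
tool_pos: [0.5031, 0.1197, 0.188]
eef_rot: [0.001, 0.081, 0.997, 0.0]
force: [2.5, -1.0, -3.0]
gripper_width: 0.0151
finger_force: 49.3
time_s: 36.65
tool_pos: [0.4948, 0.1208, 0.1896]
eef_rot: [0.0, 0.081, 0.997, 0.0]
force: [2.9, -1.0, -0.3]
gripper_width: 0.0151
finger_force: 49.5
time_s: 37.05
tool_pos: [0.4862, 0.1225, 0.19]
eef_rot: [0.0, 0.081, 0.997, 0.0]
force: [3.2, 1.6, 1.0]
gripper_width: 0.0122
finger_force: 46.6
```

Run:
```python
from h import *
s,c,p,W=cloud("w21"); cv2.imwrite("pics/w21z.png",cv2.resize(p[100:380,180:460,::-1].astype(np.uint8),None,fx=2.1,fy=2.1,interpolation=cv2.INTER_CUBIC))
```

```text
(no output)
```

View pics/w21z.png

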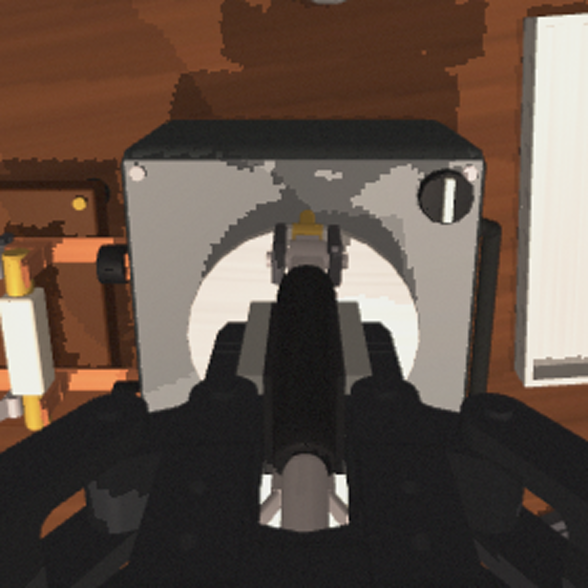

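The handle is still between the pads: hinge at (305,250), sleeve end at (305,465). I'll work out its angle by projection.

Run:
```python
from h import *
c=camera_params("wrist"); s=sensors.get_state(); print((s["tool_pos"][:2]-W0)@XH, (s["tool_pos"][:2]-W0)@YH)
for deg in(55,60,65,70,75,80,85,90):
    t=np.radians(deg); P=[]
    for r_ in(0,.011,.075,.094):
        P.append([*(W0+(-.036+r_*np.cos(t))*XH),.128+r_*np.sin(t)])
    print(deg,proj(c,P)[:,1].round(0), ((proj(c,P)[:,1]-100)*2.1).round(0))
```

```text
-0.03426785925403503 0.0004792252447120913
55 [223. 237. 344. 387.] [259. 289. 512. 602.]
60 [223. 237. 340. 383.] [259. 287. 504. 595.]
65 [223. 236. 335. 378.] [259. 285. 492. 583.]
70 [223. 235. 328. 370.] [259. 283. 478. 566.]
75 [223. 233. 319. 359.] [259. 280. 460. 544.]
80 [223. 232. 309. 346.] [259. 278. 439. 517.]
85 [223. 231. 297. 330.] [259. 275. 415. 484.]
90 [223. 229. 285. 313.] [259. 272. 388. 446.]
```

The handle stands at about 76°, past the 69° snap point, and only the pads hold it. Opening lets it snap.

```bash
python3 -m crank '[[0,0,0,0],[0,0,0,0],[0,0,0,0],[0,0,0,0]]' 0.5
python3 - <<'E'
from h import *
s,c,p,W=cloud("w22"); q=W[...,:2]-W0; lx=q@XH*1000; ly=q@YH*1000; z=W[...,2]*1000
for zz in range(120,236,6):
    m=(abs(lx+25)<45)&(abs(ly)<13)&(abs(z-zz)<3)
    if m.sum()>8: print("z",zz,m.sum(),"x",np.percentile(lx[m],[5,50,95]).round(1),"y",np.percentile(ly[m],[5,50,95]).round(1))
print(s["tool_pos"])
E
```

```text
time_s: 37.5
tool_pos: [0.4858, 0.1217, 0.1894]
eef_rot: [-0.0, 0.081, 0.997, -0.0]
force: [-0.3, 0.3, 0.2]
gripper_width: 0.0426
finger_force: 0.0
z 120 60 x [-45.6 -42.6 -40.4] y [-9.2  1.8 10.8]
z 126 178 x [-44.8 -42.2 -34.3] y [-10.3   0.4  10.4]
z 132 579 x [-41.9 -36.8 -30.6] y [-9.5  0.4 10.9]
z 138 208 x [-33.3 -30.  -23.5] y [-6.7  0.4  8.1]
z 144 388 x [-28.8 -24.3 -16.7] y [-7.2  0.6  8. ]
z 150 446 x [-22.5 -16.7  -8.7] y [-7.5  0.3  7.8]
z 156 469 x [-14.1  -8.6  -0.1] y [-7.5  0.3  7.7]
z 162 493 x [-6.2 -0.7  7.1] y [-7.5 -0.3  7.5]
z 168 499 x [ 1.8  7.1 14.9] y [-7.9 -0.3  7.4]
z 174 515 x [ 9.2 14.2 19.1] y [-7.2 -0.3  6.1]
z 180 49 x [15.1 18.2 19.6] y [-3.7 -0.3  3.1]
[0.48575223 0.12173643 0.18944401]
```

```bash
cat >> h.py <<'E'
def hang(name):
    s,c,p,W=cloud(name); q=W[...,:2]-W0; lx=q@XH*1000; ly=q@YH*1000; z=W[...,2]*1000
    m=(lx>-50)&(lx<60)&(abs(ly)<9)&(z>124)&(z<s["tool_pos"][2]*1000+60)&(p.max(2)<70)
    T=Rt(s).inv().apply((W-s["tool_pos"]).reshape(-1,3)).reshape(W.shape)*1000
    g=(abs(T[...,1])>9.5)|(T[...,2]<-30); m&=~g
    x,zz,y=lx[m],z[m],ly[m]; 
    if m.sum()<30: print("no sleeve",m.sum()); return s
    k=np.polyfit(x,zz,1) if np.ptp(x)>np.ptp(zz) else 1/np.polyfit(zz,x,1)
    print(s["time_s"],"n",m.sum(),"x",np.percentile(x,[2,98]).round(1),"z",np.percentile(zz,[2,98]).round(1),"y",np.median(y).round(1),"angle",np.degrees(np.arctan(k[0])).round(1),"yslope",np.polyfit(x,y,1)[0].round(3)); return s
E
python3 - <<'E'
from h import *
hang("w23");hang("w24");hang("w25")
E
```

```text
37.55 n 2682 x [-27.8  28.1] z [134.7 163.7] y -0.2 angle 24.7 yslope -0.01
37.6 n 2279 x [-25.8  34.4] z [131.4 149. ] y -0.2 angle 11.8 yslope -0.013
37.65 n 1928 x [-27.7  35.9] z [128.4 136.3] y -0.1 angle 1.2 yslope -0.015
```

The handle slipped back, because rotating in the pinch lets it lag. I'll repeat with a higher force and a larger arc, measuring its angle by camera as it rises.

```bash
python3 -m crank '[[0,0,-2,0],[-2.7,0,-1,0],[-2.7,0,0,0],[0,0,0,0],[0,0,0,0],[0,0,0,0]]' 0.5
python3 - <<'E'
from h import *
s=hprof("w26"); togo(s,W0+.022*XH,.1305,80.72)
E
```

```text
time_s: 38.3
tool_pos: [0.5385, 0.1135, 0.2194]
eef_rot: [-0.001, 0.081, 0.997, -0.0]
force: [0.2, 0.3, 0.0]
gripper_width: 0.0432
finger_force: 0.0
-42 209 [-9.1  0.7 10.5] ztop 133.0
-36 304 [-11.3   0.7  12.8] ztop 134.0
-30 212 [-9.1  0.8 10.6] ztop 133.2
-24 171 [-6.4  0.1  7.2] ztop 135.1
-18 200 [-7.9  0.4  8.7] ztop 136.3
-12 202 [-7.9  0.4  8.8] ztop 136.1
-6 184 [-7.9  0.1  8.1] ztop 136.3
0 186 [-8.   0.1  8.2] ztop 135.9
6 172 [-8.1  0.1  7.6] ztop 135.8
12 178 [-8.1 -0.6  7.6] ztop 135.7
18 163 [-8.2 -0.6  7.7] ztop 136.1
24 174 [-9.1 -0.6  7.7] ztop 136.0
30 173 [-9.1 -0.6  7.8] ztop 136.1
36 121 [-7.9 -0.6  6.6] ztop 135.7
42 78 [-5.3 -0.6  4.1] ztop 132.3
48 250 [-12.7  -0.6  12.9] ztop 140.8
54 193 [-13.3  -1.4  13.2] ztop 142.0
60 43 [-5.4 -0.6  3.3] ztop 132.3
t 38.3 pos [0.5385 0.1135 0.2194] yaw 80.74 f [0.2 0.3 0. ] w 0.0432
 delta cm [-0.33  0.    8.89]  yawcmd 0.02
```

```bash
python3 -m crank '[[-0.33,-0.05,4,0],[0,0,3,0],[0,0,1.4,0],[0,0,0.5,0],[0,0,0,0],[0,0,0,0],[0,0,0,0]]' 0.5; python3 -m crank '[[0,0,0,0],[0,0,0,0],[0,0,0,0],[0,0,0,0],[0,0,0,0]]' 1 90;  python3 -m crank '[[0.1,0,-1.16,0],[0.3,0,-1.13,0],[0.49,0,-1.06,0],[0.67,0,-0.96,0],[0,0,0,0],[0,0,0,0]]'
python3 - <<'E'
from h import *
s=hang("w27"); print(((s["tool_pos"][:2]-W0)@XH*1000).round(1),s["force"].round(1))
E
```

```text
time_s: 39.05
tool_pos: [0.5434, 0.1124, 0.1322]
eef_rot: [0.001, 0.081, 0.997, 0.001]
force: [1.1, 0.1, 0.3]
gripper_width: 0.0428
finger_force: 0.0
time_s: 39.55
tool_pos: [0.543, 0.1127, 0.1314]
eef_rot: [0.001, 0.081, 0.997, 0.001]
force: [-0.7, 0.7, 5.7]
gripper_width: 0.0147
finger_force: 87.9
time_s: 40.15
tool_pos: [0.5207, 0.1164, 0.1694]
eef_rot: [-0.007, 0.079, 0.997, -0.001]
force: [-12.0, 6.0, -13.1]
gripper_width: 0.0142
finger_force: 88.9
40.15 n 4984 x [-35.9  18.7] z [131.9 193.5] y 0.0 angle 56.1 yslope -0.013
0.7 [-12.    6.  -13.1]
```

```bash
cat >> h.py <<'E'
def ang(name):
    s,c,p,W=cloud(name); q=W[...,:2]-W0; lx=q@XH*1000; ly=q@YH*1000; z=W[...,2]*1000; tz=s["tool_pos"][2]*1000; tx=(s["tool_pos"][:2]-W0)@XH*1000
    for n,m in(("low",(abs(ly)<3)&(z>137)&(z<tz+60)&(lx>-60)&(lx<60)&(p.max(2)<75)),):
        for a in range(136,230,6):
            k=m&(abs(z-a)<3)
            if k.sum()>10: print((a,int(k.sum()),np.percentile(lx[k],[10,50,90]).round(1).tolist()),end=" ")
    print("\ntool lx",round(tx,1),"z",round(tz,1),"f",s["force"].round(1),"w",s["gripper_width"].round(4)); return s
E
python3 - <<'E'
from h import *
ang("w28")
E
```

```text
(142, 111, [-30.3, -28.6, -26.6]) (148, 200, [-25.7, -22.4, -19.1]) (154, 209, [-17.5, -14.3, -11.2]) (160, 235, [-9.6, -6.2, -3.0]) (166, 254, [-1.8, 1.2, 4.4]) (172, 273, [5.4, 8.6, 11.9]) (178, 233, [12.6, 15.7, 18.8]) (226, 16, [-7.5, -7.1, -6.8]) Traceback (most recent call last):
  File "<stdin>", line 2, in <module>
  File "h.py", line 104, in ang
    print("\ntool lx",round(tx,1),"z",round(tz,1),"f",s["force"].round(1),"w",s["gripper_width"].round(4)); return s
                                                                              ^^^^^^^^^^^^^^^^^^^^^^^^
AttributeError: 'float' object has no attribute 'round'
```

```bash
sed -i 's/s\["gripper_width"\].round(4)/round(s["gripper_width"],4)/' h.py; python3 -m crank '[[0,0,0,0],[0,0,0,0],[0,0,0,0],[0,0,-2,0],[0,0,-2,0],[-3.5,0,0,0],[0,0,0,0],[0,0,0,0]]' 0.5
python3 - <<'E'
from h import *
s=hprof("w29"); togo(s,W0+.033*XH,.1305,80.72)
E
```

```text
time_s: 41.05
tool_pos: [0.5623, 0.1083, 0.2139]
eef_rot: [0.0, 0.082, 0.997, -0.0]
force: [0.5, -0.4, 0.2]
gripper_width: 0.0429
finger_force: 0.0
-42 228 [-10.2   0.2  10. ] ztop 132.8
-36 350 [-12.5  -0.5  11.5] ztop 134.0
-30 251 [-10.4  -0.4   9.5] ztop 133.2
-24 175 [-7.2 -0.4  7. ] ztop 135.3
-18 247 [-7.9  0.2  7.8] ztop 136.1
-12 230 [-8.  -0.5  8.5] ztop 136.1
-6 214 [-8.   0.2  7.9] ztop 135.8
0 209 [-8.1 -0.5  7.9] ztop 136.0
6 203 [-8.2  0.2  8. ] ztop 135.8
12 201 [-8.3  0.2  8.1] ztop 135.9
18 204 [-8.4 -0.1  8.1] ztop 136.0
24 195 [-8.4  0.2  8.2] ztop 136.0
30 192 [-8.5 -0.1  8.3] ztop 136.2
36 151 [-7.   0.3  7.6] ztop 135.6
42 87 [-4.1  0.3  4.8] ztop 132.4
48 260 [-13.3   0.3  13. ] ztop 141.1
54 224 [-13.3   0.3  13.2] ztop 142.3
60 50 [-4.2  0.3  4.9] ztop 132.3
t 41.05 pos [0.5623 0.1083 0.2139] yaw 80.63 f [ 0.5 -0.4  0.2] w 0.0429
 delta cm [1.01 0.13 8.34]  yawcmd -0.09
```

```bash
python3 -m crank '[[1.1,0.13,4,0],[0,0,2.5,0],[0,0,1.3,0],[0,0,0.5,0],[0,0,0,0],[0,0,0,0],[0,0,0,0]]' 0.5; python3 -m crank '[[0,0,0,0],[0,0,0,0],[0,0,0,0],[0,0,0,0],[0,0,0,0]]' 1 60;  python3 -m crank '[[0.11,0,-1.3,0],[0.34,0,-1.26,0],[0.55,0,-1.18,0],[0,0,0,0],[0,0,0,0]]'
python3 - <<'E'
from h import *
ang("w30")
E
```

```text
time_s: 41.8
tool_pos: [0.5518, 0.1122, 0.1321]
eef_rot: [0.001, 0.081, 0.997, 0.0]
force: [0.5, -0.0, 0.1]
gripper_width: 0.0433
finger_force: 0.0
time_s: 42.3
tool_pos: [0.5513, 0.112, 0.1312]
eef_rot: [0.0, 0.081, 0.997, 0.0]
force: [-0.8, -1.2, 4.9]
gripper_width: 0.0157
finger_force: 58.6
time_s: 42.8
tool_pos: [0.5381, 0.114, 0.1673]
eef_rot: [-0.003, 0.081, 0.997, -0.0]
force: [-7.0, 0.6, -7.6]
gripper_width: 0.0158
finger_force: 60.0
(142, 191, [-28.1, -25.3, -22.1]) (148, 281, [-20.7, -16.2, -11.9]) (154, 295, [-10.2, -5.5, -1.3]) (160, 307, [0.5, 4.7, 8.7]) (166, 325, [10.1, 14.5, 18.6]) (172, 181, [19.3, 22.4, 25.2]) (226, 39, [9.6, 10.0, 10.3]) 
tool lx 18.3 z 167.3 f [-7.   0.6 -7.6] w 0.0158
```

```bash
python3 -m crank '[[0.9,0,-1.0,0],[1.0,0,-0.92,0],[0,0,0,0],[0,0,0,0]]'
python3 - <<'E'
from h import *
ang("w31")
E
```

```text
time_s: 43.25
tool_pos: [0.5196, 0.117, 0.1872]
eef_rot: [-0.002, 0.081, 0.997, -0.0]
force: [-6.9, 0.3, -14.5]
gripper_width: 0.0154
finger_force: 59.7
(142, 48, [-33.5, -32.7, -31.8]) (148, 115, [-31.5, -29.3, -27.0]) (154, 131, [-26.3, -24.2, -22.0]) (160, 136, [-21.2, -19.0, -16.9]) (166, 140, [-16.2, -14.1, -12.1]) (172, 163, [-11.2, -9.0, -6.9]) (178, 164, [-6.2, -4.3, -2.3]) (184, 214, [-1.6, 0.6, 3.4]) (190, 134, [3.6, 5.4, 7.9]) 
tool lx -0.5 z 187.2 f [ -6.9   0.3 -14.5] w 0.0154
```

```bash
python3 -m crank '[[0.85,0,-0.45,0],[0.95,0,-0.4,0],[0,0,0,0]]'
python3 - <<'E'
from h import *
ang("w32")
E
```

```text
time_s: 43.6
tool_pos: [0.5026, 0.1198, 0.1964]
eef_rot: [-0.001, 0.081, 0.997, -0.0]
force: [-4.5, -1.4, -16.2]
gripper_width: 0.0143
finger_force: 59.7
(142, 29, [-37.1, -36.7, -36.0]) (148, 67, [-36.0, -34.9, -33.8]) (154, 83, [-33.3, -31.9, -30.5]) (160, 93, [-30.3, -28.7, -27.5]) (166, 93, [-27.2, -25.9, -24.6]) (172, 103, [-24.4, -23.1, -21.8]) (178, 105, [-21.4, -20.5, -19.1]) (184, 118, [-18.8, -17.5, -16.1]) (190, 136, [-16.0, -14.6, -13.2]) (196, 206, [-12.8, -10.8, -7.5]) 
tool lx -17.7 z 196.4 f [ -4.5  -1.4 -16.2] w 0.0143
```

```bash
python3 -m crank '[[0.5,0,0.3,0],[0.6,0,0.2,0],[0,0,0,0]]' - 100
python3 - <<'E'
from h import *
ang("w33")
E
```

```text
time_s: 43.95
tool_pos: [0.4998, 0.1207, 0.1968]
eef_rot: [0.008, 0.082, 0.997, 0.002]
force: [8.3, -5.5, 8.1]
gripper_width: 0.0126
finger_force: 99.0
(142, 27, [-37.6, -37.0, -36.3]) (148, 67, [-36.7, -35.5, -34.4]) (154, 81, [-34.1, -32.8, -31.5]) (160, 90, [-31.4, -30.1, -28.8]) (166, 96, [-28.5, -27.4, -26.0]) (172, 100, [-25.8, -24.6, -23.3]) (178, 97, [-23.3, -22.2, -21.2]) (184, 111, [-21.0, -19.8, -18.6]) (190, 127, [-18.5, -17.1, -16.0]) (196, 230, [-15.6, -13.3, -10.1]) 
tool lx -20.6 z 196.8 f [ 8.3 -5.5  8.1] w 0.0126
```

```bash
python3 -m crank '[[0.4,0,0,0],[0.4,0,0,0],[0,0,0,0]]' - 110
python3 - <<'E'
from h import *
ang("w34")
E
```

```text
time_s: 44.3
tool_pos: [0.4892, 0.1232, 0.1951]
eef_rot: [0.005, 0.082, 0.997, 0.002]
force: [-0.6, -0.2, -0.6]
gripper_width: 0.0001
finger_force: 0.0
(142, 91, [-29.7, -27.7, -25.3]) (148, 24, [-26.6, -25.1, -24.1]) (172, 13, [15.3, 16.0, 17.3]) (178, 59, [15.7, 18.2, 19.9]) (184, 17, [-41.8, -41.4, -41.0]) (190, 37, [-42.0, -41.6, -41.2]) (196, 44, [-41.9, -41.7, -41.3]) (202, 54, [-41.9, -41.7, -41.3]) (208, 57, [-42.0, -41.7, -41.3]) (214, 122, [-42.1, -41.2, -25.2]) (220, 340, [-40.6, -32.4, -22.3]) (226, 281, [-42.9, -32.5, -25.0]) 
tool lx -31.5 z 195.1 f [-0.6 -0.2 -0.6] w 0.0001
```

It slipped at 66°, just short. Each try loses a few mm at the pad corner, so I'll grip near the sleeve's end, where the pivot lies close to the pad centre, and slide outward once clear of the fork.

```bash
python3 -m crank '[[0,0,-2,0],[-3,-0.2,0,0],[-3.2,-0.2,0,0],[0,0,0,0],[0,0,0,0],[0,0,0,0]]' 0.5
python3 - <<'E'
from h import *
s=hprof("w35"); togo(s,W0+.034*XH,.129,80.72)
E
```

```text
time_s: 44.95
tool_pos: [0.5459, 0.1095, 0.2111]
eef_rot: [-0.0, 0.081, 0.997, 0.0]
force: [0.0, -0.6, 0.4]
gripper_width: 0.0428
finger_force: 0.0
-42 224 [-7.3  2.6 12.6] ztop 132.6
-36 317 [-9.4  1.9 12.7] ztop 134.1
-30 249 [-8.   2.7 12.6] ztop 133.4
-24 189 [-5.6  1.4  8.2] ztop 136.5
-18 237 [-6.8  1.3  9.7] ztop 138.0
-12 224 [-7.5  0.7  9. ] ztop 138.3
-6 223 [-7.5  0.7  8.4] ztop 138.7
0 212 [-8.2 -0.6  7.8] ztop 139.1
6 210 [-8.2 -0.6  7.2] ztop 139.8
12 208 [-8.9 -1.2  7.3] ztop 140.2
18 207 [-9.7 -1.9  6.6] ztop 140.9
24 207 [-9.7 -1.9  6.5] ztop 141.4
30 198 [-10.4  -2.6   6. ] ztop 142.1
36 135 [-9.7 -2.6  5.4] ztop 142.0
42 108 [-7.7 -3.3  1.8] ztop 139.7
48 273 [-13.3  -2.6  13.2] ztop 141.5
54 213 [-13.1  -3.3  13.3] ztop 142.0
60 37 [-8.4 -4.   0.4] ztop 140.8
t 44.95 pos [0.5459 0.1095 0.2111] yaw 80.76 f [ 0.  -0.6  0.4] w 0.0428
 delta cm [-0.73  0.27  8.21]  yawcmd 0.04
```

```bash
python3 -m crank '[[-0.6,0,4,0],[0,0,2.5,0],[0,0,1.2,0],[0,0,0.5,0],[0,0,0,0],[0,0,0,0],[0,0,0,0]]' 0.5; python3 -m crank '[[0,0,0,0],[0,0,0,0],[0,0,0,0],[0,0,0,0],[0,0,0,0]]' 1 60;  python3 -m crank '[[0.2,0,-1.3,0],[0.4,0,-1.2,0],[0,0,0,0],[0,0,0,0]]'
python3 - <<'E'
from h import *
ang("w36")
E
```

```text
time_s: 45.7
tool_pos: [0.5531, 0.1081, 0.1303]
eef_rot: [0.001, 0.081, 0.997, 0.0]
force: [0.4, -0.7, 0.6]
gripper_width: 0.0429
finger_force: 0.0
time_s: 46.2
tool_pos: [0.553, 0.1091, 0.1295]
eef_rot: [0.001, 0.081, 0.997, 0.001]
force: [2.5, 4.9, 0.4]
gripper_width: 0.0161
finger_force: 58.2
time_s: 46.6
tool_pos: [0.5466, 0.1109, 0.1543]
eef_rot: [0.0, 0.08, 0.997, 0.001]
force: [1.9, 7.3, -1.0]
gripper_width: 0.0155
finger_force: 59.0
(136, 27, [-28.0, -27.6, -26.6]) (142, 306, [-26.4, -22.2, -18.0]) (148, 419, [-16.1, -10.3, -4.7]) (154, 394, [-2.7, 2.7, 7.8]) (160, 396, [9.8, 14.8, 19.8]) (166, 266, [21.0, 24.7, 28.4]) (214, 59, [17.7, 18.4, 18.9]) 
tool lx 27.2 z 154.3 f [ 1.9  7.3 -1. ] w 0.0155
```

```bash
python3 -m crank '[[0.68,0,-1.12,0],[0.78,0,-1.0,0],[0,0,0,0]]'
python3 - <<'E'
from h import *
ang("w37")
E
python3 -m crank '[[0.92,0,-0.92,0],[1.0,0,-0.75,0],[0,0,0,0]]';python3 - <<'E'
from h import *
ang("w38")
E
```

```text
time_s: 46.95
tool_pos: [0.5313, 0.114, 0.1755]
eef_rot: [-0.0, 0.079, 0.997, 0.001]
force: [1.8, 9.9, -5.2]
gripper_width: 0.0159
finger_force: 60.4
(142, 65, [-32.2, -31.3, -30.2]) (148, 153, [-29.5, -27.0, -24.4]) (154, 168, [-23.4, -20.8, -18.4]) (160, 177, [-17.5, -15.0, -12.6]) (166, 193, [-11.6, -9.1, -6.8]) (172, 200, [-5.8, -3.3, -1.1]) (178, 232, [-0.4, 2.1, 4.6]) (184, 283, [5.4, 8.4, 12.0]) 
tool lx 11.5 z 175.5 f [ 1.8  9.9 -5.2] w 0.0159
time_s: 47.3
tool_pos: [0.5107, 0.1169, 0.1906]
eef_rot: [-0.002, 0.079, 0.997, 0.001]
force: [-0.3, 9.2, -10.3]
gripper_width: 0.0161
finger_force: 60.0
(142, 26, [-37.2, -36.8, -36.2]) (148, 74, [-36.3, -35.0, -33.9]) (154, 90, [-33.4, -32.3, -30.7]) (160, 90, [-30.5, -29.2, -27.9]) (166, 98, [-27.7, -26.3, -25.0]) (172, 103, [-24.8, -23.5, -22.2]) (178, 111, [-22.1, -20.9, -19.6]) (184, 125, [-19.6, -18.2, -17.1]) (190, 134, [-16.9, -15.7, -14.1]) (196, 241, [-14.0, -11.7, -8.3]) 
tool lx -9.2 z 190.6 f [ -0.3   9.2 -10.3] w 0.0161
```

65° with the handle centred in the pads. Continuing.

```bash
python3 -m crank '[[0.8,-0.1,-0.1,0],[0.8,-0.1,-0.05,0],[0,0,0,0]]'
python3 - <<'E'
from h import *
ang("w39")
E
python3 -m crank '[[0.6,-0.1,0,0],[0.5,0,0,0],[0,0,0,0],[0,0,0,0]]';python3 - <<'E'
from h import *
ang("w40")
E
```

```text
time_s: 47.65
tool_pos: [0.4975, 0.1166, 0.1942]
eef_rot: [0.001, 0.08, 0.997, 0.001]
force: [3.1, 5.7, -0.7]
gripper_width: 0.0158
finger_force: 61.3
(142, 15, [-39.1, -38.7, -36.2]) (148, 55, [-38.7, -37.4, -35.8]) (154, 54, [-37.0, -36.0, -34.1]) (160, 67, [-35.5, -34.3, -32.4]) (166, 69, [-33.9, -33.0, -31.2]) (172, 82, [-32.5, -31.3, -29.7]) (178, 81, [-31.0, -29.9, -28.2]) (184, 90, [-29.7, -28.5, -27.2]) (190, 94, [-28.4, -27.2, -26.2]) (196, 144, [-26.7, -25.3, -23.7]) (202, 146, [-24.2, -22.1, -18.8]) 
tool lx -22.3 z 194.2 f [ 3.1  5.7 -0.7] w 0.0158
time_s: 48.1
tool_pos: [0.4878, 0.1159, 0.1948]
eef_rot: [0.002, 0.081, 0.997, 0.001]
force: [5.8, 2.4, 4.5]
gripper_width: 0.0157
finger_force: 63.1
(148, 31, [-39.8, -38.7, -36.9]) (154, 35, [-39.2, -37.6, -36.2]) (160, 38, [-38.6, -36.7, -35.2]) (166, 50, [-37.7, -36.2, -33.0]) (172, 42, [-36.9, -35.3, -33.6]) (178, 51, [-36.2, -35.1, -33.1]) (184, 80, [-37.7, -34.9, -32.6]) (190, 95, [-41.6, -34.6, -32.3]) (196, 117, [-41.7, -33.3, -30.9]) (202, 216, [-38.7, -29.8, -24.5]) (208, 61, [-42.1, -39.4, -28.6]) (214, 140, [-41.8, -33.0, -22.7]) (220, 71, [-40.2, -31.6, -22.5]) 
tool lx -31.7 z 194.8 f [5.8 2.4 4.5] w 0.0157
```

```bash
python3 -m crank '[[0.5,0,0.1,0],[0.4,0,0.1,0],[0,0,0,0],[0,0,0,0],[0,0,0,0]]'; python3 -m crank '[[0,0,0,0],[0,0,0,0],[0,0,0,0],[0,0,0,0]]' 0.5;python3 - <<'E'
from h import *
ang("w41");s=ang("w42")
c=camera_params("wrist"); print(yawx(s))
E
```

```text
time_s: 48.65
tool_pos: [0.4797, 0.117, 0.1938]
eef_rot: [0.003, 0.081, 0.997, 0.001]
force: [4.4, 0.1, 9.7]
gripper_width: 0.0156
finger_force: 66.2
time_s: 49.05
tool_pos: [0.4766, 0.1169, 0.1908]
eef_rot: [-0.001, 0.081, 0.997, -0.0]
force: [-0.1, 0.1, -0.2]
gripper_width: 0.0427
finger_force: 0.0
(148, 32, [-42.9, -41.6, -39.8]) (154, 32, [-42.8, -41.2, -39.4]) (160, 32, [-42.6, -40.8, -39.2]) (166, 37, [-42.5, -41.0, -39.2]) (172, 43, [-42.4, -41.1, -37.5]) (178, 42, [-42.4, -40.7, -38.8]) (184, 52, [-42.7, -41.1, -39.2]) (190, 49, [-42.7, -41.7, -39.7]) (196, 93, [-42.5, -41.0, -37.5]) (202, 143, [-40.6, -37.9, -33.8]) 
tool lx -42.9 z 190.8 f [-0.1  0.1 -0.2] w 0.0427
(148, 28, [-43.0, -41.7, -38.5]) (154, 35, [-42.7, -41.2, -39.2]) (160, 29, [-42.6, -41.1, -39.3]) (166, 40, [-42.2, -41.0, -39.0]) (172, 39, [-42.5, -41.0, -37.8]) (178, 44, [-42.7, -41.0, -38.5]) (184, 45, [-42.5, -41.2, -39.5]) (190, 51, [-42.6, -41.3, -40.0]) (196, 90, [-42.8, -41.0, -37.6]) (202, 150, [-41.0, -38.0, -33.8]) 
tool lx -42.8 z 190.9 f [-0.2  0.4 -0.6] w 0.0428
80.70962439493948
```

The handle is upright and stays so when released. Centring on it for cranking.

Run:
```python
from h import *
s,c,p,W=cloud("w43"); q=W[...,:2]-W0; lx=q@XH*1000; ly=q@YH*1000; z=W[...,2]*1000
t=s["tool_pos"][:2]-W0; print("tool",t@XH*1000,t@YH*1000)
for lo,hi in((145,165),(165,175)):
    m=(abs(ly)<16)&(z>lo)&(z<hi)&(lx<-20)&(lx>-50)&(p.max(2)<80)
    print(np.percentile(ly[m],[3,50,97]).round(1),np.percentile(lx[m],[3,50,97]).round(1))
togo(s,W0-.0355*XH,.19,80.72)
```

```text
tool -42.76569541587178 -6.469773772580542
[-14.4  -7.    0.9] [-43.7 -42.6 -37.9]
[-14.   -6.4   1.2] [-43.5 -42.4 -36.7]
t 49.15 pos [0.4768 0.117  0.1909] yaw 80.71 f [-0.1  0.6 -0.1] w 0.0427
 delta cm [-0.73  0.65  0.09]  yawcmd -0.01
```

```bash
python3 -m crank '[[-0.76,0,0.1,0],[0,0,0,0],[0,0,0,0],[0,0,0,0]]'; python3 -m crank '[[0,0,0,0],[0,0,0,0],[0,0,0,0],[0,0,0,0],[0,0,0,0]]' 1 30; python3 -m crank '[[0.06,0.66,0,0],[0,0,0,0],[0,0,0,0],[0,0,0,0]]'
python3 - <<'E'
from h import *
s=sensors.get_state(); t=s["tool_pos"][:2]-W0; print("tool",(t@XH*1000).round(1),(t@YH*1000).round(1),s["force"].round(1))
E
```

```text
time_s: 49.6
tool_pos: [0.4845, 0.1158, 0.1902]
eef_rot: [-0.0, 0.081, 0.997, -0.0]
force: [0.2, -0.3, -0.5]
gripper_width: 0.043
finger_force: 0.0
time_s: 50.1
tool_pos: [0.4845, 0.1159, 0.1904]
eef_rot: [-0.0, 0.081, 0.997, 0.0]
force: [-1.1, 0.3, 1.4]
gripper_width: 0.0166
finger_force: 29.3
time_s: 50.5
tool_pos: [0.485, 0.1229, 0.1904]
eef_rot: [0.0, 0.081, 0.997, 0.0]
force: [-1.3, 0.7, 1.9]
gripper_width: 0.0172
finger_force: 29.4
tool -35.5 0.7 [-1.3  0.7  1.9]
```

```bash
cat >> h.py <<'E'
def cr():
    s=sensors.get_state(); t=s["tool_pos"][:2]-W0; print("tool lx,ly",(t@XH*1000).round(1),(t@YH*1000).round(1),"z",s["tool_pos"][2].round(4),s["force"].round(1),"w",round(s["gripper_width"],4))
E
python3 -m crank '[[-0.27,1.36,0,0],[-0.77,1.15,0,0],[-1.15,0.77,0,0],[-1.36,0.27,0,0]]' >/dev/null; python3 -c "from h import *; cr()"; python3 -m crank '[[-1.36,-0.27,0,0],[-1.15,-0.77,0,0],[-0.77,-1.15,0,0],[-0.27,-1.36,0,0]]' >/dev/null; python3 -c "from h import *; cr()"; python3 -m crank '[[0.27,-1.36,0,0],[0.77,-1.15,0,0],[1.15,-0.77,0,0],[1.36,-0.27,0,0]]' >/dev/null; python3 -c "from h import *; cr()"; python3 -m crank '[[1.36,0.27,0,0],[1.15,0.77,0,0],[0.77,1.15,0,0],[0.27,1.36,0,0]]';  python3 -m crank '[[0,0,0,0],[0,0,0,0]]' >/dev/null;python3 -c "from h import *; cr()"
```

```text
tool lx,ly 0.3 36.6 z 0.1903 [-2.5 -2.9  5.1] w 0.017
tool lx,ly 36.6 0.5 z 0.1904 [-2.6  2.8  2.8] w 0.0172
tool lx,ly -0.6 -36.2 z 0.1903 [3.8 5.9 0.5] w 0.017
time_s: 52.1
tool_pos: [0.4843, 0.1214, 0.1904]
eef_rot: [0.0, 0.082, 0.997, -0.0]
force: [5.3, -3.3, -0.6]
gripper_width: 0.0166
finger_force: 30.0
tool lx,ly -35.7 0.5 z 0.1903 [2.5 1.1 2.3] w 0.0172
```

Works well: one turn is done. Four more.

```bash
python3 -m crank '[[-0.27,1.36,0,0],[-0.77,1.15,0,0],[-1.15,0.77,0,0],[-1.36,0.27,0,0],[-1.36,-0.27,0,0],[-1.15,-0.77,0,0],[-0.77,-1.15,0,0],[-0.27,-1.36,0,0]]' >/dev/null; python3 -c "from h import *; cr()"
python3 -m crank '[[0.27,-1.36,0,0],[0.77,-1.15,0,0],[1.15,-0.77,0,0],[1.36,-0.27,0,0],[1.36,0.27,0,0],[1.15,0.77,0,0],[0.77,1.15,0,0],[0.27,1.36,0,0]]' >/dev/null; python3 -c "from h import *; cr()"
python3 -m crank '[[-0.27,1.36,0,0],[-0.77,1.15,0,0],[-1.15,0.77,0,0],[-1.36,0.27,0,0],[-1.36,-0.27,0,0],[-1.15,-0.77,0,0],[-0.77,-1.15,0,0],[-0.27,-1.36,0,0]]' >/dev/null; python3 -c "from h import *; cr()"
python3 -m crank '[[0.27,-1.36,0,0],[0.77,-1.15,0,0],[1.15,-0.77,0,0],[1.36,-0.27,0,0],[1.36,0.27,0,0],[1.15,0.77,0,0],[0.77,1.15,0,0],[0.27,1.36,0,0]]' >/dev/null; python3 -m crank '[[0,0,0,0],[0,0,0,0]]' >/dev/null; python3 -c "from h import *; cr()"
```

```text
tool lx,ly 36.2 0.6 z 0.1904 [0.5 2.  3.9] w 0.0171
tool lx,ly -36.1 -1.4 z 0.1903 [ 7.1 -3.1  0.3] w 0.0168
tool lx,ly 36.4 1.5 z 0.1904 [0.3 2.  4.9] w 0.0171
tool lx,ly -35.8 1.7 z 0.1903 [1.8 0.  4.7] w 0.0171
```

```bash
python3 -m crank '[[-0.27,1.36,0,0],[-0.77,1.15,0,0],[-1.15,0.77,0,0],[-1.36,0.27,0,0],[-1.36,-0.27,0,0],[-1.15,-0.77,0,0],[-0.77,-1.15,0,0],[-0.27,-1.36,0,0]]' >/dev/null; python3 -c "from h import *; cr()"
python3 -m crank '[[0.27,-1.36,0,0],[0.77,-1.15,0,0],[1.15,-0.77,0,0],[1.36,-0.27,0,0],[1.36,0.27,0,0],[1.15,0.77,0,0],[0.77,1.15,0,0],[0.27,1.36,0,0]]' >/dev/null; python3 -c "from h import *; cr()"
python3 -m crank '[[-0.27,1.36,0,0],[-0.77,1.15,0,0],[-1.15,0.77,0,0],[-1.36,0.27,0,0],[-1.36,-0.27,0,0],[-1.15,-0.77,0,0],[-0.77,-1.15,0,0],[-0.27,-1.36,0,0]]' >/dev/null; python3 -c "from h import *; cr()"
python3 -m crank '[[0.27,-1.36,0,0],[0.77,-1.15,0,0],[1.15,-0.77,0,0],[1.36,-0.27,0,0],[1.36,0.27,0,0],[1.15,0.77,0,0],[0.77,1.15,0,0],[0.27,1.36,0,0]]' >/dev/null; python3 -m crank '[[-0.1,0.8,0,0],[0,0,0,0],[0,0,0,0]]' >/dev/null; python3 -c "from h import *; cr()"
```

```text
tool lx,ly 35.8 2.0 z 0.1903 [2.  2.4 4.9] w 0.0167
tool lx,ly -36.3 0.3 z 0.1903 [ 7.  -3.8  0.9] w 0.0171
tool lx,ly 35.7 2.4 z 0.1903 [3.5 2.6 4.7] w 0.0167
tool lx,ly -34.6 9.7 z 0.1903 [ 2.2 -1.5  5. ] w 0.0172
```

Five turns plus a small overshoot are done. Back to the full-turn angle, then start the fold.

```bash
python3 -m crank '[[0.05,-0.5,0,0],[0.05,-0.47,0,0],[0,0,0,0],[0,0,0,0],[0,0,0,0]]' - 50 >/dev/null; python3 -c "from h import *; cr()"; python3 -m crank '[[-0.55,0,0.03,0],[-0.55,0,0.1,0],[-0.52,0,0.15,0],[-0.52,0,0.2,0],[-0.5,0,0.2,0],[-0.5,0,0.25,0],[0,0,0,0],[0,0,0,0]]'
python3 - <<'E'
from h import *
cr(); ang("w44")
E
```

```text
tool lx,ly -35.8 -0.8 z 0.1903 [ 1.8 -0.6  5.4] w 0.0162
time_s: 60.5
tool_pos: [0.5147, 0.1174, 0.1806]
eef_rot: [-0.001, 0.08, 0.997, 0.0]
force: [-0.4, 1.2, 8.1]
gripper_width: 0.0166
finger_force: 54.0
tool lx,ly -5.4 0.1 z 0.1806 [-0.4  1.2  8.1] w 0.0166
(142, 30, [-37.2, -36.7, -36.2]) (148, 81, [-36.3, -35.2, -33.9]) (154, 96, [-33.7, -32.3, -31.0]) (160, 95, [-30.7, -29.3, -28.1]) (166, 117, [-27.9, -26.5, -25.1]) (172, 125, [-24.8, -23.6, -22.3]) (178, 131, [-22.0, -21.0, -19.8]) (184, 145, [-19.5, -18.3, -17.0]) (190, 158, [-16.9, -15.7, -14.6]) (196, 289, [-14.2, -11.8, -8.7]) 
tool lx -5.4 z 180.6 f [-0.4  1.2  8.1] w 0.0166
```

```bash
python3 -m crank '[[-0.65,0,0.4,0],[-0.6,0,0.5,0],[-0.6,0,0.6,0],[-0.5,0,0.6,0],[0,0,0,0],[0,0,0,0]]' >/dev/null; python3 -c "from h import *; cr(); ang('w45')"; python3 -m crank '[[0,0,0,0],[0,0,0,0],[0,0,0,0],[0,0,0,0],[0,0,-2,0],[0,0,-2,0],[0,0,0,0],[0,0,0,0]]' 0.5
python3 - <<'E'
from h import *
cr(); s=hprof("w46"); togo(s,W0+.028*XH,.131,80.72)
E
```

```text
tool lx,ly 18.2 -0.0 z 0.1594 [-1.6  5.3  1.7] w 0.0167
(142, 126, [-30.6, -29.1, -27.3]) (148, 243, [-26.4, -23.2, -20.1]) (154, 253, [-18.8, -15.6, -12.6]) (160, 264, [-11.3, -8.0, -5.0]) (166, 265, [-3.9, -1.0, 2.0]) (172, 319, [3.0, 6.2, 9.0]) (178, 381, [10.3, 13.7, 17.6]) (220, 46, [9.0, 9.5, 9.9]) 
tool lx 18.2 z 159.4 f [-1.6  5.3  1.7] w 0.0167
time_s: 62.0
tool_pos: [0.5391, 0.1118, 0.2001]
eef_rot: [0.0, 0.081, 0.997, 0.0]
force: [0.0, -1.3, 0.3]
gripper_width: 0.0425
finger_force: 0.0
tool lx,ly 19.6 -1.6 z 0.2001 [ 0.  -1.3  0.3] w 0.0425
-42 243 [-10.2  -0.2   9.9] ztop 132.5
-36 381 [-11.8  -0.2  12.1] ztop 134.0
-30 238 [-9.8  0.1 10.1] ztop 133.1
-24 207 [-7.4 -0.2  7.1] ztop 135.1
-18 251 [-8.1 -0.2  8.1] ztop 136.2
-12 237 [-8.1 -0.2  8.5] ztop 136.1
-6 223 [-8.2 -0.2  7.9] ztop 135.9
0 215 [-8.2 -0.2  8. ] ztop 136.0
6 210 [-8.3 -0.1  8.1] ztop 135.7
12 210 [-8.4 -0.1  8.2] ztop 135.9
18 212 [-8.5 -0.1  8.3] ztop 135.9
24 205 [-8.5 -0.1  8.3] ztop 136.0
30 199 [-8.5 -0.1  8.5] ztop 136.2
36 144 [-7.1 -0.1  7.5] ztop 135.8
42 78 [-4.3 -0.   4.3] ztop 132.1
48 306 [-13.2  -0.   13. ] ztop 141.0
54 228 [-13.2  -0.   13.3] ztop 142.2
60 50 [-4.4  0.   4.4] ztop 132.5
t 62.0 pos [0.5391 0.1118 0.2001] yaw 80.7 f [ 0.  -1.3  0.3] w 0.0425
 delta cm [-0.84  0.15  6.91]  yawcmd -0.02
```

The handle is parked flat in the fork. Now unclip, starting with clip 3.

```bash
python3 -m crank '[[-0.21,-4.36,0,0],[-0.21,-4.36,0,0],[-0.21,-4.36,0,0],[-0.21,-4.36,0,0],[-0.21,-4.36,0,0],[0,0,4,0],[0,0,4,0],[0,0,0,0]]' 0.6 >/dev/null; python3 -m crank '[[0,0,0,0],[0,0,0,0],[0,0,0,0]]' >/dev/null
python3 - <<'E'
from h import *
s,c=clipped("w47"); togo(s,CL[3],.055,80.72)
E
```

```text
clip 1 white n 2090 x [-25.6  27.5] y [-8.7  6.5] top z 0.0543 [(-1, np.float64(0.0522)), (1, np.float64(0.0523))]
clip 2 white n 1811 x [-25.1  23.6] y [-8.1  7.2] top z 0.0546 [(-1, np.float64(0.0522)), (1, np.float64(0.0523))]
clip 3 white n 1617 x [-25.3  23.6] y [-7.6  7.5] top z 0.0547 [(-1, np.float64(0.0523)), (1, np.float64(0.0523))]
t 63.15 pos [ 0.5154 -0.1048  0.1219] yaw 80.74 f [-0.3  0.3 -0.4] w 0.0338
 delta cm [ 0.12 -0.06  6.69]  yawcmd 0.02
```

```bash
python3 -m crank '[[0.12,-0.05,3,0],[0,0,2.5,0],[0,0,1.1,0],[0,0,0,0],[0,0,0,0],[0,0,0,0]]' >/dev/null;  python3 -c "from h import *; cr()"; python3 -m crank '[[0,0,0,0],[0,0,0,0],[0,0,0,0],[0,0,0,0],[0,0,0,0]]' 1 90; python3 -m crank '[[0,0,-0.5,0],[0,0,-0.5,0],[0,0,-1,0],[0,0,-2,0],[0,0,-4,0],[0,0,-4,0],[0,0,-3,0],[0,0,0,0]]';python3 - <<'E'
from h import *
s,c=clipped("w48"); togo(s,(.533,.342),.2,80.72); c,p,d=snap("wrist","w49"); heldauto(s,c,p,d)
E
```

```text
tool lx,ly 29.8 -219.9 z 0.0554 [-0.1 -0.   0.1] w 0.0339
time_s: 64.3
tool_pos: [0.5137, -0.1052, 0.0552]
eef_rot: [0.001, 0.081, 0.997, 0.0]
force: [-0.8, 0.8, 5.6]
gripper_width: 0.0139
finger_force: 88.0
time_s: 65.1
tool_pos: [0.5153, -0.1065, 0.2099]
eef_rot: [0.005, 0.082, 0.997, -0.0]
force: [0.2, 0.6, 0.6]
gripper_width: 0.0136
finger_force: 88.9
clip 1 white n 957 x [-19.6  27.4] y [-8.6  6.7] top z 0.0545 [(-1, np.float64(0.052)), (1, np.float64(0.0524))]
clip 2 white n 904 x [-25.2  24.4] y [-8.1  7.3] top z 0.0546 [(-1, np.float64(0.0522)), (1, np.float64(0.0521))]
t 65.1 pos [ 0.5153 -0.1065  0.2099] yaw 80.65 f [0.2 0.6 0.6] w 0.0136
 delta cm [ 5.55 44.54  0.97]  yawcmd -0.07
white 2910 x [-22.6  26. ] y [-7.1  7.2] z 3.2
brass 1791 x [-42.7  46. ] y [-5.7  5.7] z 6.2
```

```bash
python3 -m crank '[[0.55,4.45,0,0],[0.55,4.45,0,0],[0.55,4.45,0,0],[0.55,4.45,0,0],[0.55,4.45,0,0],[0.55,4.45,0,0],[0.55,4.45,0,0],[0.55,4.45,0,0]]' >/dev/null; python3 -m crank '[[0.55,4.45,0,0],[0.55,4.45,0,0],[0,0,0,0],[0,0,0,0],[0,0,0,0]]' >/dev/null
cat >> h.py <<'E'
def tray(name):
    s,c,p,W=cloud(name); z=W[...,2]
    m=(z>.012)&(z<.024)&(W[...,1]>.19)&(W[...,1]<.42)&(W[...,0]>.38)&(W[...,0]<.68)&(p.min(2)>70)
    P=W[m][:,:2].astype(np.float32)
    if len(P)>50: print("tray rim rect",cv2.minAreaRect(P),len(P))
    return s
E
python3 - <<'E'
from h import *
s=tray("w50"); togo(s,(.533,.342),.024,80.72)
E
```

```text
tray rim rect ((0.5288105010986328, 0.3043372333049774), (0.15076395869255066, 0.19072085618972778), 84.84979248046875) 2503
t 66.5 pos [0.5305 0.3412 0.2029] yaw 80.62 f [ 0.3 -1.2  0.3] w 0.0138
 delta cm [-0.25  0.16 17.89]  yawcmd -0.1
```

```bash
python3 -m crank '[[-0.25,0.1,4,0],[0,0,4,0],[0,0,4,0],[0,0,3,0],[0,0,2,0],[0,0,0.8,0],[0,0,0,0],[0,0,0,0]]'; python3 -m crank '[[0,0,0.2,0],[0,0,0,0],[0,0,0,0],[0,0,0,0]]' 0.7; python3 -m crank '[[0,0,-4,0],[0,0,-5,0],[0,0,-5,0],[0,0,-4,0],[0,0,0,0],[0,0,0,0]]'
python3 - <<'E'
from h import *
s,c,p,W=cloud("w51"); m=(W[...,2]>.008)&(W[...,2]<.03)&(p[...,0]>p[...,2]+60)&(W[...,1]>.23)&(W[...,1]<.38)
P=W[m]; print("brass",m.sum(),np.percentile(P,[2,50,98],axis=0).round(3).tolist()); togo(s,CL[2],.2,80.72)
E
```

```text
time_s: 67.35
tool_pos: [0.534, 0.3433, 0.0274]
eef_rot: [0.001, 0.081, 0.997, 0.001]
force: [0.1, 0.5, 0.1]
gripper_width: 0.0138
finger_force: 88.9
time_s: 67.75
tool_pos: [0.5332, 0.3436, 0.0245]
eef_rot: [0.0, 0.081, 0.997, 0.0]
force: [0.1, -1.1, -0.6]
gripper_width: 0.0258
finger_force: 0.0
time_s: 68.35
tool_pos: [0.5335, 0.3438, 0.2054]
eef_rot: [0.001, 0.081, 0.997, 0.001]
force: [-1.1, -0.5, -1.2]
gripper_width: 0.0257
finger_force: 0.0
brass 361 [[0.491, 0.332, 0.012], [0.507, 0.345, 0.016], [0.577, 0.354, 0.018]]
t 68.35 pos [0.5335 0.3438 0.2054] yaw 80.71 f [-1.1 -0.5 -1.2] w 0.0257
 delta cm [ -5.35 -40.12   0.46]  yawcmd -0.01
```

The first one is in the tray. Next is clip 2.

```bash
python3 -m crank '[[-0.59,-4.46,0,0],[-0.59,-4.46,0,0],[-0.59,-4.46,0,0],[-0.59,-4.46,0,0],[-0.59,-4.46,0,0],[-0.59,-4.46,0,0],[-0.59,-4.46,0,0],[-0.59,-4.46,0,0]]' 0.6 >/dev/null;  python3 -m crank '[[-0.6,-4.44,0,0],[0,0,4,0],[0,0,4,0],[0,0,0,0],[0,0,0,0],[0,0,0,0]]' >/dev/null
python3 - <<'E'
from h import *
s,c=clipped("w52"); togo(s,CL[2],.055,80.72)
E
```

```text
clip 1 white n 1496 x [-19.5  26.2] y [-8.4  6.9] top z 0.0546 [(-1, np.float64(0.0522)), (1, np.float64(0.0541))]
clip 2 white n 1506 x [-25.   22.9] y [-7.6  7.2] top z 0.0548 [(-1, np.float64(0.0523)), (1, np.float64(0.0523))]
t 69.8 pos [ 0.5216 -0.0609  0.1254] yaw 80.74 f [ 1.  -0.4  0.5] w 0.0343
 delta cm [0.03 0.01 7.04]  yawcmd 0.02
```

```bash
python3 -m crank '[[0,0,3,0],[0,0,2.5,0],[0,0,1.4,0],[0,0,0,0],[0,0,0,0],[0,0,0,0]]' >/dev/null;  python3 -c "from h import *; cr()"; python3 -m crank '[[0,0,0,0],[0,0,0,0],[0,0,0,0],[0,0,0,0],[0,0,0,0]]' 1 90; python3 -m crank '[[0,0,-0.5,0],[0,0,-0.5,0],[0,0,-1,0],[0,0,-2,0],[0,0,-4,0],[0,0,-4,0],[0,0,-3,0],[0,0,0,0]]';python3 - <<'E'
from h import *
s,c=clipped("w53"); togo(s,(.528,.305),.21,80.72); c,p,d=snap("wrist","w54"); heldauto(s,c,p,d)
E
```

```text
tool lx,ly 30.5 -175.0 z 0.0565 [-0.7  1.2  0.6] w 0.0342
time_s: 70.95
tool_pos: [0.5217, -0.0609, 0.0563]
eef_rot: [0.001, 0.081, 0.997, 0.0]
force: [-0.4, -0.0, 6.3]
gripper_width: 0.0137
finger_force: 88.0
time_s: 71.75
tool_pos: [0.5233, -0.0622, 0.211]
eef_rot: [0.005, 0.082, 0.997, 0.0]
force: [0.5, 0.3, -0.7]
gripper_width: 0.0137
finger_force: 88.9
clip 1 white n 835 x [-19.2  27.6] y [-8.4  6.8] top z 0.0547 [(-1, np.float64(0.0521)), (1, np.float64(0.0522))]
t 71.75 pos [ 0.5233 -0.0622  0.211 ] yaw 80.64 f [ 0.5  0.3 -0.7] w 0.0137
 delta cm [ 5.51 36.31  0.09]  yawcmd -0.08
white 2843 x [-22.2  26.6] y [-7.3  6.7] z 4.3
brass 1781 x [-42.3  46.7] y [-5.9  5.6] z 7.2
```

```bash
python3 -m crank '[[0.69,4.54,0,0],[0.69,4.54,0,0],[0.69,4.54,0,0],[0.69,4.54,0,0],[0.69,4.54,0,0],[0.69,4.54,0,0],[0.69,4.54,0,0],[0.69,4.54,0,0]]' >/dev/null; python3 -m crank '[[0,0,0,0],[0,0,0,0],[0,0,0,0]]' >/dev/null
python3 - <<'E'
from h import *
s,c,p,W=cloud("w55"); togo(s,(.528,.305),.026,80.72)
m=(W[...,2]>.008)&(W[...,2]<.03)&(p[...,0]>p[...,2]+60)&(W[...,1]>.23)&(W[...,1]<.38)
print(np.percentile(W[m],[2,50,98],axis=0).round(3).tolist())
E
```

```text
t 72.95 pos [0.525  0.3045 0.204 ] yaw 80.61 f [-0.6 -0.2 -0.8] w 0.0135
 delta cm [-0.3   0.14 17.8 ]  yawcmd -0.11
[[0.491, 0.332, 0.012], [0.507, 0.344, 0.016], [0.578, 0.354, 0.018]]
```

```bash
python3 -m crank '[[-0.3,0,4,0],[0,0,4,0],[0,0,4,0],[0,0,3,0],[0,0,2,0],[0,0,0.8,0],[0,0,0,0],[0,0,0,0]]'; python3 -m crank '[[0,0,0,0],[0,0,0,0],[0,0,0,0],[0,0,0,0]]' 0.7; python3 -m crank '[[0,0,-4,0],[0,0,-5,0],[0,0,-5,0],[0,0,-4,0],[0,0,0,0],[0,0,0,0]]'
python3 - <<'E'
from h import *
s,c,p,W=cloud("w56"); togo(s,(.5286,-.0174),.2,80.72)
E
```

```text
time_s: 73.8
tool_pos: [0.5288, 0.3056, 0.0283]
eef_rot: [0.001, 0.081, 0.997, 0.0]
force: [0.3, 0.2, -0.0]
gripper_width: 0.0135
finger_force: 88.9
time_s: 74.2
tool_pos: [0.528, 0.306, 0.0274]
eef_rot: [0.0, 0.081, 0.997, 0.0]
force: [-0.3, -0.2, -0.1]
gripper_width: 0.0259
finger_force: 0.0
time_s: 74.8
tool_pos: [0.5283, 0.3061, 0.2083]
eef_rot: [0.001, 0.081, 0.997, 0.001]
force: [-0.1, 0.5, -1.2]
gripper_width: 0.0258
finger_force: 0.0
t 74.8 pos [0.5283 0.3061 0.2083] yaw 80.71 f [-0.1  0.5 -1.2] w 0.0258
 delta cm [ -5.25 -31.92   0.77]  yawcmd -0.01
```

```bash
python3 -m crank '[[-0.75,-4.56,0,0],[-0.75,-4.56,0,0],[-0.75,-4.56,0,0],[-0.75,-4.56,0,0],[-0.75,-4.56,0,0],[-0.75,-4.56,0,0],[-0.75,-4.56,0,0],[0,0,0,0]]' 0.6 >/dev/null;  python3 -m crank '[[0,0,4,0],[0,0,3.5,0],[0,0,0,0],[0,0,0,0],[0,0,0,0]]' >/dev/null
python3 - <<'E'
from h import *
s,c=clipped("w57"); togo(s,(.5286,-.0174),.056,80.72)
E
```

```text
clip 1 white n 1382 x [-19.5  27.7] y [-8.2  7. ] top z 0.0547 [(-1, np.float64(0.0521)), (1, np.float64(0.0522))]
t 76.15 pos [ 0.529  -0.0176  0.1334] yaw 80.72 f [ 0.1 -0.5  0.3] w 0.0341
 delta cm [0.05 0.01 7.74]  yawcmd -0.0
```

```bash
python3 -m crank '[[-0.2,0.05,3,0],[0,0,2.5,0],[0,0,2.1,0],[0,0,0,0],[0,0,0,0],[0,0,0,0]]' >/dev/null;  python3 -c "from h import *; cr()"; python3 -m crank '[[0,0,0,0],[0,0,0,0],[0,0,0,0],[0,0,0,0],[0,0,0,0]]' 1 90; python3 -m crank '[[0,0,-0.5,0],[0,0,-0.5,0],[0,0,-1,0],[0,0,-2,0],[0,0,-4,0],[0,0,-4,0],[0,0,-3,0],[0,0,0,0]]';python3 - <<'E'
from h import *
s,c=clipped("w58"); togo(s,(.524,.266),.21,80.72); c,p,d=snap("wrist","w59"); heldauto(s,c,p,d)
E
```

```text
tool lx,ly 33.1 -130.4 z 0.0579 [-0.5  0.1 -0.2] w 0.0339
time_s: 77.3
tool_pos: [0.5312, -0.0175, 0.0576]
eef_rot: [0.001, 0.081, 0.997, 0.0]
force: [-1.6, -0.5, 7.4]
gripper_width: 0.0137
finger_force: 88.0
time_s: 78.1
tool_pos: [0.5327, -0.0187, 0.212]
eef_rot: [0.005, 0.082, 0.997, 0.0]
force: [0.5, -0.2, -0.7]
gripper_width: 0.0133
finger_force: 89.0
t 78.1 pos [ 0.5327 -0.0187  0.212 ] yaw 80.63 f [ 0.5 -0.2 -0.7] w 0.0133
 delta cm [ 5.49 27.95  0.19]  yawcmd -0.09
white 2653 x [-25.1  23.2] y [-7.1  6.5] z 5.7
brass 1688 x [-45.2  43.6] y [-5.9  5.4] z 8.7
```

```bash
python3 -m crank '[[0.92,4.66,0,0],[0.92,4.66,0,0],[0.92,4.66,0,0],[0.92,4.66,0,0],[0.92,4.66,0,0],[0.92,4.66,0,0],[0,0,0,0],[0,0,0,0]]' >/dev/null; python3 -m crank '[[0,0,0,0],[0,0,0,0]]' >/dev/null
python3 - <<'E'
from h import *
s,c,p,W=cloud("w60"); togo(s,(.524,.266),.028,80.72)
m=(W[...,2]>.008)&(W[...,2]<.03)&(p[...,0]>p[...,2]+60)&(W[...,1]>.23)&(W[...,1]<.38)
print(np.percentile(W[m],[2,50,98],axis=0).round(3).tolist())
E
```

```text
t 79.2 pos [0.5213 0.2652 0.2057] yaw 80.54 f [-0.1 -0.3 -0.8] w 0.0131
 delta cm [-0.26  0.15 17.77]  yawcmd -0.18
[[0.485, 0.295, 0.012], [0.506, 0.331, 0.016], [0.576, 0.353, 0.018]]
```

```bash
python3 -m crank '[[-0.26,0,4,0],[0,0,4,0],[0,0,4,0],[0,0,3,0],[0,0,2,0],[0,0,0.8,0],[0,0,0,0],[0,0,0,0]]'; python3 -m crank '[[0,0,0,0],[0,0,0,0],[0,0,0,0],[0,0,0,0]]' 0.7; python3 -m crank '[[0,0,-4,0],[0,0,-5,0],[0,0,-5,0],[0,0,-4,0],[0,-4,0,0],[0,-4,0,0],[0,0,0,0],[0,0,0,0]]'
python3 - <<'E'
from h import *
s,c,p,W=cloud("w61")
m=(W[...,2]>.013)&(W[...,2]<.026)&(p[...,0]>p[...,2]+60)&(W[...,1]>.22)&(W[...,1]<.39)
for b in blobs(cv2.morphologyEx(m.astype(np.uint8),cv2.MORPH_CLOSE,np.ones((3,3))),20):
    u,v=b[2].round().astype(int); print("brass",b[1],W[v,u].round(3))
hprof("w62")
s,c2=clipped("w63")
E
```

```text
time_s: 80.05
tool_pos: [0.5243, 0.2669, 0.0293]
eef_rot: [0.001, 0.081, 0.997, 0.0]
force: [-0.2, -0.5, 0.4]
gripper_width: 0.0131
finger_force: 89.0
time_s: 80.45
tool_pos: [0.5236, 0.2671, 0.0284]
eef_rot: [0.0, 0.081, 0.997, 0.0]
force: [-0.6, -0.1, -0.1]
gripper_width: 0.0259
finger_force: 0.0
time_s: 81.25
tool_pos: [0.5106, 0.187, 0.2084]
eef_rot: [0.0, 0.082, 0.997, 0.0]
force: [-0.3, 1.7, 0.6]
gripper_width: 0.0254
finger_force: 0.0
brass 197 [0.493 0.31  0.017]
brass 203 [0.5   0.347 0.017]
brass 188 [0.492 0.27  0.016]
brass 167 [0.568 0.336 0.017]
brass 153 [0.562 0.299 0.016]
brass 159 [0.561 0.259 0.016]
-42 293 [-9.9  1.1 11.1] ztop 132.6
-36 312 [-11.9   2.1  12.8] ztop 134.2
-30 221 [-9.4  1.9 11.1] ztop 132.9
-24 199 [-6.   1.9  7.7] ztop 135.0
-18 203 [-6.9  2.7  8.6] ztop 136.2
-12 190 [-6.7  2.2  8.5] ztop 136.0
-6 185 [-6.9  2.6  8.6] ztop 135.8
0 181 [-6.9  2.1  8.5] ztop 136.0
6 169 [-6.6  2.7  8.4] ztop 135.8
12 175 [-6.4  2.4  8.4] ztop 135.8
18 170 [-6.8  2.4  8.4] ztop 135.8
24 169 [-6.5  2.9  8.6] ztop 136.0
30 166 [-7.   2.6  8.7] ztop 136.4
36 106 [-5.9  3.1  8.1] ztop 135.8
42 32 [-2.7  1.7  4.7] ztop 132.0
```

```bash
python3 -c "
from station import r
print(r.sign_off())"
```

```text
the job is handed in; nothing more can be done
None
```

The job is done and handed in at about 81 s. All three insulators were clipped in, the handle cranked five turns clockwise and folded back into its fork, then the insulators were unclipped and laid in the tray; swinging the handle upright slipped back four times before the fifth try latched.

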